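Pack the driver case: barrels, tabbed cover, lid

ROBOT

A 6-joint arm with a two-finger parallel gripper is mounted at the origin on the work surface. World frame = base frame: x ahead of the robot, y to its left, z up, the work surface at z = 0. Lengths are in m, angles in rad, forces in N, time in s.
With the tool pointing down it reaches from about 0.375 to 0.9 m from the base axis. Payload 3.1 kg.
Tool frame: the origin (TCP) lies on the centre line of the jaws, within the pads' length; the fingertips stand 25 mm ahead of it and the grasp point (between the pads) lies 6 mm ahead of it (manip.tips_ahead is the distance from the TCP to the fingertips, in m); z points along the fingers, y is the direction in which the jaws open and shut (so a half turn about z gives the same grasp; the last joint's range is limited). The gripper opens to 85 mm and grips with 20 to 120 N. Pads are 22 mm wide; open, the fingers measure 114 mm over their backs; the gripper's body (76 mm by 85 mm) begins 54 mm behind the grasp point. The pads swing forward as they close: fully open they stand 13 mm farther back than shut.
Start: joints at [0.943, 0.527, 1.433, -0, 1.181, -0.178], TCP at [0.272, 0.563, 0.256] pointing down, gripper open.
Joint ranges: [-3.08, 3.08], [-0.75, 2.2], [0.22, 2.44], [-1.43, 4.57], [0, 2.65], [-2.85, 2.85]. Speed limits (rad/s): [2.79, 2.79, 3.14, 3.14, 3.14, 3.14].

INTERFACE

Orientations are given as a unit quaternion [x, y, z, w].
In Python, from station import manip gives the robot as it stands.
- The arm moves only by the tool play_rows, never from a script. Its argument "steps" is a list that holds one entry, the list of rows, each a list of 6 numbers: the shift along the tool's x, y, z in m, then the turn, a rotation vector about the tool's x, y, z in degrees. In form: [[[x, y, z, rx, ry, rz], ...]]. A call has 1 to 10 rows; each row shifts and turns the commanded pose from where the row before left it, along the tool's axes as they then stand; what a row does not reach is not made up. A row lasts 1/8 s, in which the tool goes at most 62.5 mm and 10.7 degrees, less where a joint would pass 70% of its speed; a pose out of reach is approached as far as the arm can. A call is refused whole if a number of a shift passes 0.0625 or a number of a turn 10.7, either way. A call with a gripper value outside its range is refused whole. "fingers" is the opening, from 0 (shut) to 1 (fully open), set as the call begins (left out, the last holds). The fingers move at their own pace and stop on an object; "squeeze" is the grip in N (left out, the last holds). Time passes only in rows, so rows that do not move let the fingers close. It gives the time, the measured TCP pose, the force and the opening at its end, in the units of the state.
- manip.sense(): the state, without advancing time (a new reading comes with each control period).
- manip.snapshot(name): name is "scene" or "top" or "wrist"; returns a dict with "img" (384x512x3 uint8, red, green, blue), "K" (3x3 intrinsics, pixels), "k1" (the pictures are not rectified: a ray, as slopes to the right and down, at radius r is drawn at 1 + k1 r^2 times it, then the intrinsics apply), "world_from_camera" (4x4, takes a point from camera to world coordinates). Camera axes: x right, y down, z forward; pixel columns grow to the right and rows downward; lengths in m; the calibration is good to about 2 mm. A picture is of the moment at which its call begins. There is no depth.
- manip.sign_off(): hands the job in, once; it reports no verdict.
Trained networks look in a picture, given as the dict that the camera call returned (one of the last four; its "shot" number tells which), for a name from the list of things; names that differ only in an ending like _2 or _b are one class to them, and where a whole thing is asked for, a point or a joint stands for the part that bears it (a point fixed in the world has none). Each returns a list of dicts, best first, with "score" (0 to 1); they miss things now and then, are a little off and sometimes report something else, mostly with a low value. They report only what shows in the picture. A call takes as long as a camera call. They do not tell look-alikes from the thing itself.
- manip.regions_of(label, picture): "pixels" (384x512 bool, what is visible of it) and "rect" ([left, top, right, bottom] in pixels, round what is visible of it).
- manip.pinpoint(label, picture): "point" ([column, row] in pixels: a listed point, or the origin of a listed thing).
The state is a dict: "t": time; "q": joint angles; "qd": joint speeds; "tau": joint torques, N m; "tcp_pos": TCP position; "tool_rot": TCP orientation; "force": force on the tool from outside, world axes, zero at the start; "ft_torque": the same for the moment, N m; "finger_gap": opening from 0.0 (shut) to 1.0 (fully open).
Only numpy, scipy, OpenCV 4.12 (cv2) and the standard library are available. Lean on these libraries where they do the work, as an engineer would, in place of code of your own. Each camera call takes 0.05 s, during which the arm holds its last target.

TASK

Pull every driver barrel out of the spring clip strip and lay each one centred in a groove of the open case's cradle, any barrel in any groove. Then fit the white retaining cover, fin up: hook its two tabs under the rail at the near wall with the cover tilted, swing it down until it lies flat on its posts, and finally lower the lid closed without slamming it. Leave the beaker, the screwdriver and the brass disc alone.

Things in the scene. Friction and masses are not known exactly. Their poses are not given: they have to be found in the camera images.
- bar0_mid (a point): driver barrel: a plain octagonal steel bar 50 mm long (along its own x) and 16 mm across flats, 70 g; this point is its centre. It starts clipped in the strip, lying level across it, centre 32 mm above the table; it rests steadily on any of its eight flats. May be absent
- bar1_mid (a point): driver barrel: a plain octagonal steel bar 50 mm long (along its own x) and 16 mm across flats, 70 g; this point is its centre. It starts clipped in the strip, lying level across it, centre 32 mm above the table; it rests steadily on any of its eight flats. May be absent
- bar2_mid (a point): driver barrel: a plain octagonal steel bar 50 mm long (along its own x) and 16 mm across flats, 70 g; this point is its centre. It starts clipped in the strip, lying level across it, centre 32 mm above the table; it rests steadily on any of its eight flats. May be absent
- bar3_mid (a point): driver barrel: a plain octagonal steel bar 50 mm long (along its own x) and 16 mm across flats, 70 g; this point is its centre. It starts clipped in the strip, lying level across it, centre 32 mm above the table; it rests steadily on any of its eight flats. May be absent
- strip: spring clip strip, fixed: aluminium rail 160 mm long (its x), 24 mm wide, on a 40 mm wide foot 6 mm thick; origin on the table under its centre, z up. Four clip stations at x = -57, -19, 19, 57 mm, for barrels 0 to 3. The barrels lie along the strip's y and overhang the foot by 5 mm at each end, so they can be gripped by their two ends
- clip1 (a point): centre of the barrel place in station 1 (all stations are alike). Each has a pair of sprung steel jaws, 20 mm long along the strip's y, tops 43 mm above the table, that lip over the barrel's upper edges by 1.5 mm; a straight pull up of roughly 5 to 10 N frees the barrel from this detent
- case: driver case, fixed: grey tray 140 mm (x) by 148 mm (y), walls 4 mm thick, 47 mm high; origin under its centre on the table, z up, x pointing away from the robot. Floor top at 5 mm. In the middle a cradle of four grooves for barrels lying along the case's x, between ribs 36 mm long and 8 mm wide with tops at 26 mm. Inner wall faces at x = +-66 and y = +-70 mm
- hook_rail (a point): middle of the lower inner edge of the hook rail, a black ledge along the inside of the case's near (-x) wall over its full width: it reaches from x = -66 to -56 mm in the case, underside 43 mm and top 47 mm above the case's underside; this point is at x = -56, z = 43 mm
- far_post (a point): top of one of the four corner posts that carry the cover (x = 60, y = 63, z = 35 mm in the case). Far posts: x = 54 to 66 mm; near posts: x = -52 to -44 mm; all at |y| 56 to 70 mm, tops at 35 mm
- cover_grip (a point): retaining cover, loose on the mat, fin up, 120 g: white plate 134 mm wide (y), 4 mm thick, 127 mm long with its tabs. In the middle of its top stands a fin 40 mm long (x), 10 mm thick (y), 18 mm high; this point is the fin's centre, 13 mm above the plate's underside; x points away from the tabs. Seated: this point at x = 0 (2.5 mm play), y = 0 (3 mm play), z = 48 mm in the case, axes along the case's
- cover_tabs (a point): middle of the cover's tab edge, on its underside, 63.5 mm from the fin's centre. The last 10.5 mm of the plate are two tabs, each 30 mm wide, 40 mm to either side. The cover is too long to go in flat: the tabs go under the hook rail with this edge held lower (about 0.3 rad tilt, clear of the near posts, which the tabs pass between), then the far edge swings down
- lid (a joint): angle of the case's hinged lid (rad): 0 closed, about 2 wide open and leaning outwards to the left; the hinge is stiff, so the lid stays where it is left, and 1 to 3 N at its edge moves it
- lid_hinge (a point): middle of the lid's hinge line, which runs along the case's x at its left (+y) rim: x = 0, y = 74, z = 47 mm in the case
- lid_edge (a point): middle of the lid's free edge on its outer face, 148 mm from the hinge. The lid is a shallow pan 140 by 148 mm; closed, its outer face lies level 20 mm above the hinge, 67 mm above the table
- slot0 (a point): where the centre of a barrel lies in groove 0 of the cradle: x = 0, y = -42, z = 24 mm in the case
- slot1 (a point): the same for groove 1, y = -14 mm
- slot2 (a point): the same for groove 2, y = 14 mm
- slot3 (a point): the same for groove 3, y = 42 mm
- beaker: bystander: glass beaker 72 mm wide, 100 mm high; origin under its centre
- driver: bystander: screwdriver 170 mm long, lying on the mat
- press_disc: bystander: brass disc 84 mm wide with a 24 mm hub, 20 mm high; origin under its centre
There are look-alikes about, which are no part of the job. What is shaped like the part that bears bar2_mid but blue is not meant.

How it is judged:
On the way, in this order (a step that is already met when the one before it is completed fails the run):
1. every barrel present lies down in a groove of the cradle, while the lid is open (x of bar0_mid in the frame of case between -0.012 and 0.012 m and y of bar0_mid in the frame of case between -0.052 and 0.052 m and z of bar0_mid in the frame of case between 0.0215 and 0.0275 m and angle between the x axis of each of bar0_mid, bar1_mid, bar2_mid, bar3_mid and the x axis of case, either way round below 0.2 rad and x of bar1_mid in the frame of case between -0.012 and 0.012 m and y of bar1_mid in the frame of case between -0.052 and 0.052 m and z of bar1_mid in the frame of case between 0.0215 and 0.0275 m and x of bar2_mid in the frame of case between -0.012 and 0.012 m and y of bar2_mid in the frame of case between -0.052 and 0.052 m and z of bar2_mid in the frame of case between 0.0215 and 0.0275 m and x of bar3_mid in the frame of case between -0.012 and 0.012 m and y of bar3_mid in the frame of case between -0.052 and 0.052 m and z of bar3_mid in the frame of case between 0.0215 and 0.0275 m and value of joint lid above 1 rad), for 0.2 s.
2. the cover lies flat on its posts, tabs under the rail, over the barrels (x of cover_grip in the frame of case between -0.005 and 0.005 m and y of cover_grip in the frame of case between -0.006 and 0.006 m and z of cover_grip in the frame of case between 0.0455 and 0.0505 m and angle between cover_grip's own z axis and vertical below 0.035 rad and angle between the x axis of cover_grip and the x axis of case, either way round below 0.08 rad and value of joint lid above 1 rad), for 0.2 s.
3. the lid is closed (value of joint lid below 0.06 rad), for 0.2 s.
At the end, for the whole second after the job is handed in: Barrels in grooves (12 mm lengthwise, 3 mm in height, 0.2 rad); cover seated, fin up, tabs under the rail (5 mm along, 6 mm across, 2.5 mm in height, level to 0.035 rad, 0.08 rad in yaw); lid closed (below 0.06 rad); all at rest (x of bar0_mid in the frame of case between -0.012 and 0.012 m and y of bar0_mid in the frame of case between -0.052 and 0.052 m and z of bar0_mid in the frame of case between 0.0215 and 0.0275 m and angle between the x axis of each of bar0_mid, bar1_mid, bar2_mid, bar3_mid and the x axis of case, either way round below 0.2 rad and x of bar1_mid in the frame of case between -0.012 and 0.012 m and y of bar1_mid in the frame of case between -0.052 and 0.052 m and z of bar1_mid in the frame of case between 0.0215 and 0.0275 m and x of bar2_mid in the frame of case between -0.012 and 0.012 m and y of bar2_mid in the frame of case between -0.052 and 0.052 m and z of bar2_mid in the frame of case between 0.0215 and 0.0275 m and x of bar3_mid in the frame of case between -0.012 and 0.012 m and y of bar3_mid in the frame of case between -0.052 and 0.052 m and z of bar3_mid in the frame of case between 0.0215 and 0.0275 m and x of cover_grip in the frame of case between -0.005 and 0.005 m and y of cover_grip in the frame of case between -0.006 and 0.006 m and z of cover_grip in the frame of case between 0.0455 and 0.0505 m and angle between cover_grip's own z axis and vertical below 0.035 rad and angle between the x axis of cover_grip and the x axis of case, either way round below 0.08 rad and value of joint lid below 0.06 rad and linear speed of each of bar0, bar1, bar2, bar3, cover below 0.02 m/s); the robot touches nothing.
It fails at once if the lid is slammed (closing faster than 3 rad/s) (velocity of joint lid below -3 rad/s).
It fails at once if a bystander (beaker, screwdriver, brass disc) is moved more than 30 mm (distance of any of beaker, driver, press_disc from where it was at the start of the episode above 0.03 m).
Of bar0, bar1, bar2, bar3 only 3 to 4 are there at a start; the rules pass over those that are not, and their reading is None.
At some moment in a run one of cover may be knocked a few centimetres aside while the robot is not near it.
Once in a run the grip may slacken for a moment while it holds something.
It also fails if it takes over 208 s, if anything falls off the work surface, if the arm or the gripper's body presses on something with over 40 N, if the wrist force passes 120 N, or if a joint passes its speed limit or range.

## Working session

There is one attempt and no reset: what is moved stays moved. The work goes in short steps, Python scripts to look and compute and a tool call to move; the robot and the scene stay as the last step left them, time stands still between calls to the robot, and variables do not carry over. Pictures are saved under pics/ and viewed, and the job is handed in when it is done.

Besides the shell and the picture viewer there is one more tool, called after ">>>" in YAML: its name, and indented under it one key for each argument. play_rows: Moves the arm, as the interface text tells. Its arguments: {"type":"object","properties":{"steps":{"type":"array"},"fingers":{"type":"number"},"squeeze":{"type":"number"}},"required":["steps"]}

```bash
ls; mkdir -p pics
cat > h.py <<'E'
import numpy as np, cv2
from station import manip
from scipy.spatial.transform import Rotation as R
def snap(name,fn=None,crop=None,scale=1):
    s=manip.snapshot(name)
    if fn:
        im=cv2.cvtColor(s['img'],cv2.COLOR_RGB2BGR)
        if crop: im=im[crop[1]:crop[3],crop[0]:crop[2]]
        if scale!=1: im=cv2.resize(im,None,fx=scale,fy=scale,interpolation=cv2.INTER_CUBIC)
        cv2.imwrite('pics/'+fn,im)
    return s
def ray(s,p):
    K=s['K'];k=s['k1'];T=s['world_from_camera']
    d=np.array([(p[0]-K[0,2])/K[0,0],(p[1]-K[1,2])/K[1,1]]);u=d.copy()
    for _ in range(30): u=d/(1+k*(u@u))
    return T[:3,3],T[:3,:3]@np.array([u[0],u[1],1])
def atz(s,p,z):
    o,d=ray(s,p); return o+d*(z-o[2])/d[2]
def proj(s,P):
    T=s['world_from_camera'];c=T[:3,:3].T@(np.asarray(P)-T[:3,3]);u=c[:2]/c[2]
    u=u*(1+s['k1']*(u@u)); return np.array([s['K'][0,0]*u[0]+s['K'][0,2],s['K'][1,1]*u[1]+s['K'][1,2]])
E
python3 - <<'E'
from h import *
for n in ['scene','top','wrist']:
    s=snap(n,n+'0.png',scale=1.5); print(n,s['K'].round(1).tolist(),s['k1'],s['world_from_camera'].round(3).tolist())
s=manip.sense(); print({k:np.round(v,3).tolist() for k,v in s.items()})
E
```

```text
pics
scene [[456.8, 0.0, 251.2], [0.0, 456.8, 191.3], [0.0, 0.0, 1.0]] 0.0011484104935637833 [[0.673, 0.574, -0.467, 1.071], [0.739, -0.535, 0.408, -0.489], [-0.015, -0.62, -0.785, 0.855], [0.0, 0.0, 0.0, 1.0]]
top [[482.2, 0.0, 252.2], [0.0, 482.2, 192.3], [0.0, 0.0, 1.0]] -0.0888354184684513 [[-0.018, -0.994, 0.105, 0.504], [-1.0, 0.019, 0.012, -0.054], [-0.014, -0.105, -0.994, 1.171], [0.0, 0.0, 0.0, 1.0]]
wrist [[335.2, 0.0, 257.3], [0.0, 335.2, 190.0], [0.0, 0.0, 1.0]] -0.07782401579329817 [[0.435, 0.857, 0.278, 0.199], [0.901, -0.413, -0.136, 0.596], [-0.002, 0.31, -0.951, 0.373], [0.0, 0.0, 0.0, 1.0]]
{'t': 0.15, 'q': [0.942, 0.528, 1.434, 0.0, 1.181, -0.179], 'qd': [-0.002, -0.001, -0.004, 0.001, -0.0, -0.001], 'tau': [0.0, -44.275, -17.828, -0.0, 0.006, 0.0], 'tcp_pos': [0.271, 0.562, 0.256], 'tool_rot': [0.223, 0.975, -0.001, -0.0], 'force': [0.202, 0.314, 1.237], 'ft_torque': [0.025, -0.002, -0.041], 'finger_gap': 0.999}
```

View pics/scene0.png

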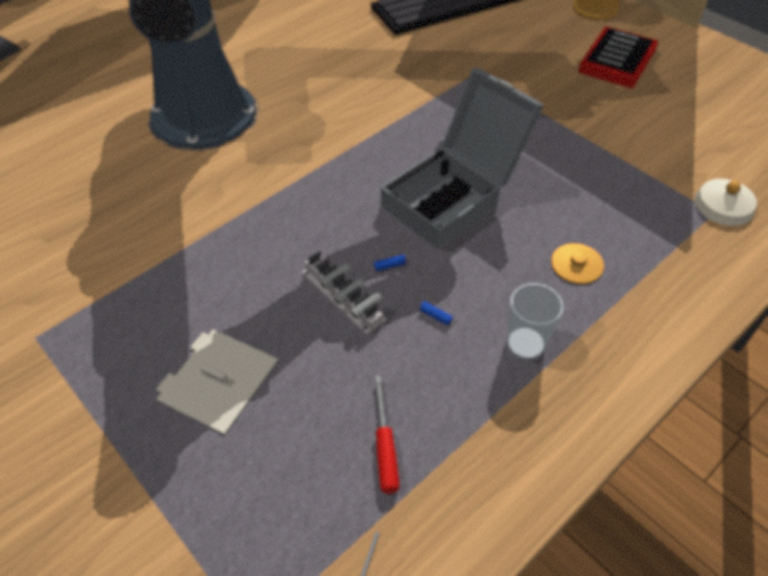

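View pics/top0.png

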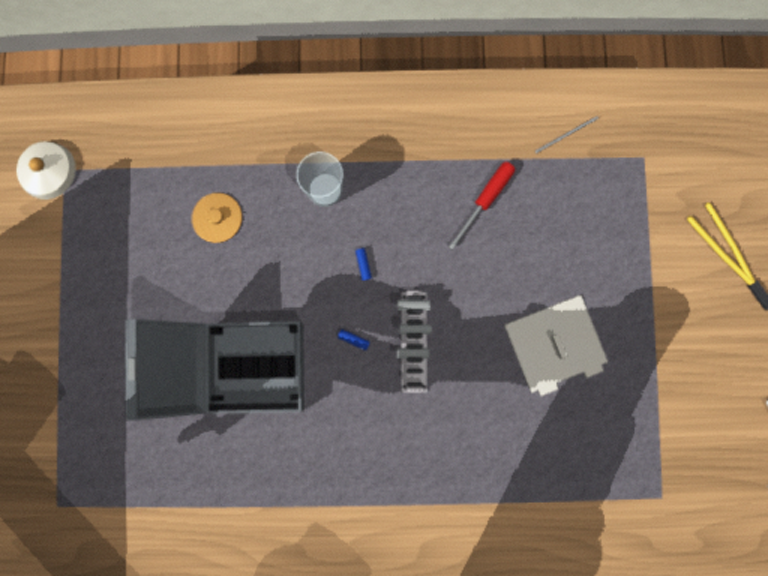

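Run:
```python
from h import *
for n in ['top','scene']:
    s=manip.snapshot(n)
    for l,z in [('bar0_mid',.032),('strip',0),('clip1',.032),('case',0),('hook_rail',.043),('far_post',.035),('cover_grip',.013),('cover_tabs',0),('lid_hinge',.047),('lid_edge',.15),('slot0',.024),('slot1',.024),('slot2',.024),('slot3',.024),('beaker',0),('driver',0.01),('press_disc',0)]:
        print(n,l,[(np.round(d['point']).tolist(),round(d['score'],2),atz(s,d['point'],z).round(3)[:2].tolist()) for d in manip.pinpoint(l,s)[:6]])
```

```text
top bar0_mid [([145.0, 219.0], 0.7, [0.565, 0.216])]
top strip [([273.0, 223.0], 0.7, [0.552, -0.089])]
top clip1 [([276.0, 236.0], 0.65, [0.519, -0.095]), ([168.0, 269.0], 0.61, [0.447, 0.162])]
top case [([172.0, 245.0], 0.56, [0.502, 0.157])]
top hook_rail [([169.0, 269.0], 0.86, [0.447, 0.155]), ([277.0, 226.0], 0.45, [0.542, -0.096])]
top far_post [([142.0, 220.0], 0.96, [0.563, 0.222])]
top cover_grip [([372.0, 233.0], 0.64, [0.522, -0.326]), ([173.0, 244.0], 0.62, [0.505, 0.151])]
top cover_tabs [([378.0, 256.0], 0.95, [0.467, -0.342]), ([185.0, 245.0], 0.43, [0.503, 0.124])]
top lid_hinge [([138.0, 244.0], 0.73, [0.506, 0.23]), ([215.0, 127.0], 0.67, [0.781, 0.044]), ([184.0, 242.0], 0.21, [0.51, 0.119])]
top lid_edge [([84.0, 248.0], 0.86, [0.499, 0.319]), ([138.0, 245.0], 0.69, [0.504, 0.203]), ([382.0, 254.0], 0.23, [0.476, -0.314])]
top slot0 [([168.0, 245.0], 0.93, [0.503, 0.162]), ([151.0, 246.0], 0.85, [0.5, 0.203]), ([177.0, 243.0], 0.66, [0.508, 0.14]), ([187.0, 246.0], 0.56, [0.5, 0.117]), ([215.0, 127.0], 0.44, [0.787, 0.048]), ([275.0, 235.0], 0.18, [0.522, -0.092
[... 1959 characters left out ...]
ot1 [([295.0, 128.0], 0.96, [0.5, 0.168]), ([303.0, 123.0], 0.76, [0.5, 0.197]), ([292.0, 132.0], 0.69, [0.505, 0.149]), ([278.0, 136.0], 0.58, [0.49, 0.114])]
scene slot2 [([295.0, 128.0], 0.96, [0.5, 0.168]), ([303.0, 123.0], 0.76, [0.5, 0.197]), ([292.0, 132.0], 0.69, [0.505, 0.149]), ([278.0, 136.0], 0.58, [0.49, 0.114])]
scene slot3 [([295.0, 128.0], 0.96, [0.5, 0.168]), ([303.0, 123.0], 0.76, [0.5, 0.197]), ([292.0, 132.0], 0.69, [0.505, 0.149]), ([278.0, 136.0], 0.58, [0.49, 0.114])]
scene beaker [([349.0, 226.0], 0.7, [0.786, 0.048])]
scene driver [([258.0, 289.0], 0.94, [0.764, -0.209])]
scene press_disc [([385.0, 176.0], 0.62, [0.751, 0.226]), ([340.0, 55.0], 0.48, [0.352, 0.517])]
```

Run:
```python
from h import *
s=snap('top','top1.png',crop=(240,180,310,270),scale=6)
s=snap('top','top2.png',crop=(75,200,210,290),scale=5)
s=snap('scene','scene1.png',crop=(190,160,270,230),scale=8)
```

```text
(no output)
```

View pics/top1.png

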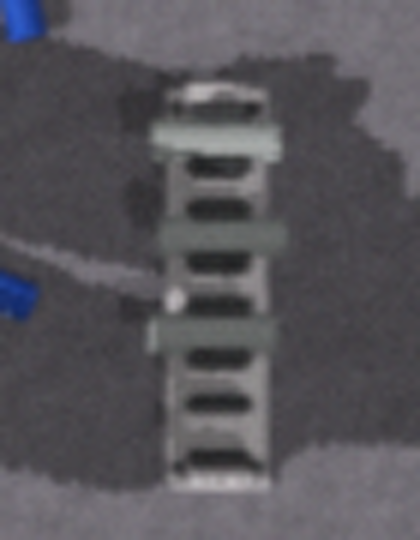

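View pics/top2.png

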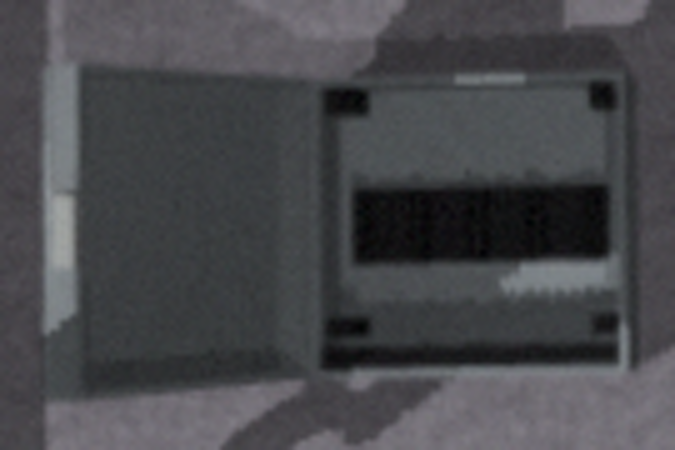

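View pics/scene1.png

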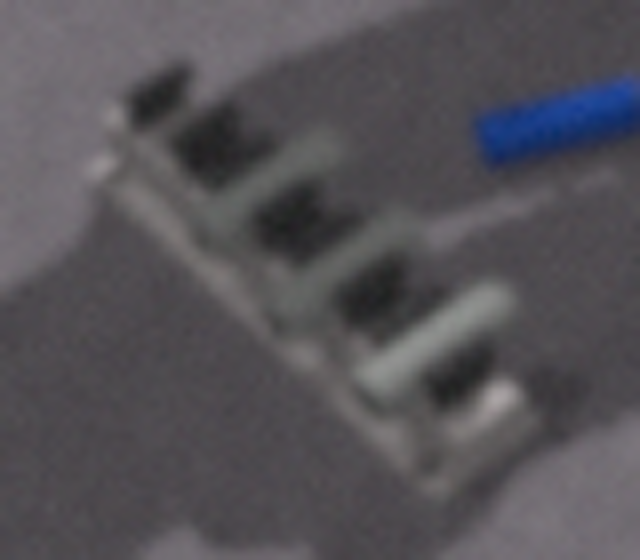

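```bash
cat >> h.py <<'E'
def tool(yaw,tilt=0):
    """pointing down, tool x at yaw deg in world, then turned by tilt deg about tool y"""
    a=np.radians(yaw); x=np.array([np.cos(a),np.sin(a),0]); z=np.array([0,0,-1.]); y=np.cross(z,x)
    return R.from_matrix(np.stack([x,y,z],1))*R.from_rotvec([0,np.radians(tilt),0])
def rows(p0,r0,p1,r1,n=None,vmax=.055,amax=10.):
    p0=np.array(p0);p1=np.array(p1)
    rv=(r0.inv()*r1).as_rotvec()
    if n is None: n=int(max(np.ceil(np.linalg.norm(p1-p0)/vmax),np.ceil(np.degrees(np.abs(rv)).max()/amax),1))
    out=[]
    for i in range(n):
        ra=r0*R.from_rotvec(rv*i/n)
        out.append(np.r_[np.round(ra.inv().apply((p1-p0)/n),4),np.round(np.degrees(rv/n),2)].tolist())
    return out
def go(p1,r1,n=None,start=None,**k):
    s=manip.sense()
    p0,r0=start if start else (s['tcp_pos'],R.from_quat(s['tool_rot']))
    o=rows(p0,r0,p1,r1,n,**k); print(len(o)); print(str([[0 if v==0 else v for v in r] for r in o]).replace(' ',''))
    return p1,r1
def st():
    s=manip.sense(); r=R.from_quat(s['tool_rot']).as_matrix()
    print(round(s['t'],2),'tcp',np.round(s['tcp_pos'],4),'yaw %.2f'%np.degrees(np.arctan2(r[1,0],r[0,0])),'z',r[:,2].round(3),'F',np.round(s['force'],1),'gap',round(s['finger_gap'],3),'q',np.round(s['q'],2))
E
python3 - <<'E'
from h import *
a=go([.4,.32,.32],tool(115))
go([.5,.08,.30],tool(90),start=a)
E
```

```text
6
[[-0.0369,-0.0272,-0.0106,0,0,6.54],[-0.0397,-0.0228,-0.0106,0,0,6.54],[-0.042,-0.0181,-0.0106,0,0,6.54],[-0.0438,-0.0132,-0.0106,0,0,6.54],[-0.045,-0.0081,-0.0106,0,0,6.54],[-0.0457,-0.0029,-0.0106,0,0,6.54]]
5
[[-0.052,-0.0022,0.004,0,0,5.0],[-0.0519,0.0024,0.004,0,0,5.0],[-0.0515,0.0069,0.004,0,0,5.0],[-0.0507,0.0114,0.004,0,0,5.0],[-0.0496,0.0157,0.004,0,0,5.0]]
```

>>> play_rows:
  steps:
    - [[-0.037, -0.027, -0.011, 0, 0, 6.5], [-0.04, -0.023, -0.011, 0, 0, 6.5], [-0.042, -0.018, -0.011, 0, 0, 6.5], [-0.044, -0.013, -0.011, 0, 0, 6.5], [-0.045, -0.008, -0.011, 0, 0, 6.5], [-0.046, -0.003, -0.011, 0, 0, 6.5], [-0.052, -0.002, 0.004, 0, 0, 5], [-0.052, 0.002, 0.004, 0, 0, 5], [-0.052, 0.007, 0.004, 0, 0, 5], [-0.051, 0.011, 0.004, 0, 0, 5]]

```text
t: 3.35
tcp_pos: [0.4823, 0.1257, 0.3065]
tool_rot: [0.675, 0.738, 0.0, 0.0]
force: [0.4, 0.8, 0.1]
finger_gap: 1.002
```

Run:
```python
from h import *
st()
s=snap('wrist','w1.png',scale=1.5)
print(s['world_from_camera'].round(3).tolist())
for l,z in [('bar0_mid',.032),('strip',0),('clip1',.032),('case',0),('hook_rail',.043),('far_post',.035),('cover_grip',.013),('lid_hinge',.047),('slot0',.024)]:
    print(l,[(np.round(d['point'],1).tolist(),round(d['score'],2),atz(s,d['point'],z).round(4)[:2].tolist()) for d in manip.pinpoint(l,s)[:6]])
```

```text
3.35 tcp [0.4823 0.1257 0.3065] yaw 95.06 z [ 0.001  0.    -1.   ] F [0.4 0.8 0.1] gap 1.002 q [ 0.03  0.29  1.68  0.    1.17 -0.06]
[[0.996, 0.084, 0.029, 0.474], [0.089, -0.947, -0.308, 0.204], [0.001, 0.31, -0.951, 0.424], [0.0, 0.0, 0.0, 1.0]]
bar0_mid []
strip [([282.2, 299.3], 0.91, [0.5399, -0.1024])]
clip1 [([268.3, 309.3], 0.96, [0.5174, -0.0977])]
case [([276.0, 119.9], 0.57, [0.5024, 0.1602]), ([470.0, 221.2], 0.44, [0.793, 0.0465])]
hook_rail [([230.8, 125.4], 0.62, [0.4494, 0.1541])]
far_post [([338.4, 76.2], 0.7, [0.5643, 0.2184])]
cover_grip [([270.1, 162.5], 0.21, [0.4997, 0.1082])]
lid_hinge [([284.7, 58.9], 0.76, [0.5019, 0.2299])]
slot0 [([277.1, 114.0], 0.89, [0.5014, 0.1697]), ([273.1, 163.1], 0.64, [0.5027, 0.1104]), ([277.2, 136.3], 0.6, [0.5043, 0.1435]), ([280.0, 89.2], 0.6, [0.5018, 0.198])]
```

View pics/w1.png

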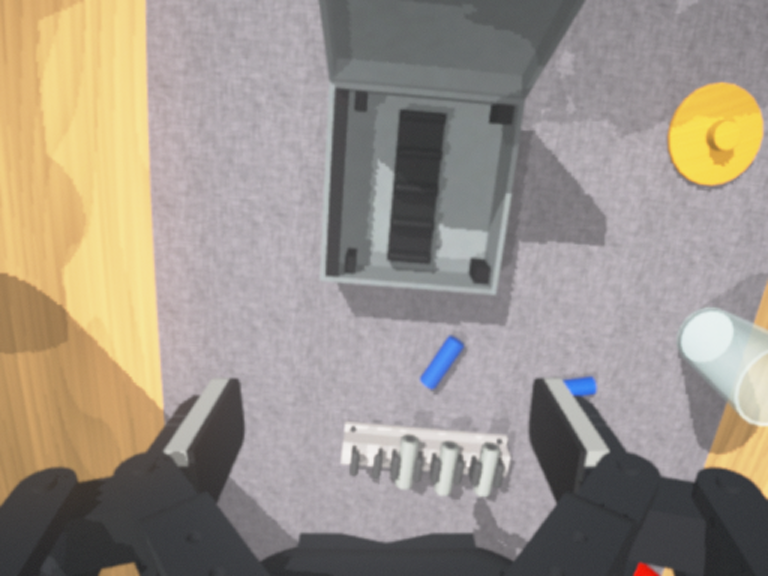

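Run:
```python
from h import *
import cv2
s=snap('wrist'); 
for p in [(330,85),(523,102),(325,277),(494,293)]: print(atz(s,np.array(p)/1.5,.047).round(4))
go([.53,-.09,.20],tool(0),n=10)
```

```text
[0.4315 0.2287 0.047 ]
[0.5695 0.2307 0.047 ]
[0.4365 0.0866 0.047 ]
[0.5709 0.0858 0.047 ]
10
[[-0.0222,0.0028,0.0106,0,0,9.54],[-0.0214,0.0065,0.0106,0,0,9.54],[-0.0201,0.0099,0.0106,0,0,9.54],[-0.0181,0.0131,0.0106,0,0,9.54],[-0.0157,0.0159,0.0106,0,0,9.54],[-0.0129,0.0183,0.0106,0,0,9.54],[-0.0097,0.0202,0.0106,0,0,9.54],[-0.0062,0.0215,0.0106,0,0,9.54],[-0.0025,0.0222,0.0106,0,0,9.54],[0.0012,0.0223,0.0106,0,0,9.54]]
```

>>> play_rows:
  steps:
    - [[-0.022, 0.003, 0.0106, 0, 0, 9.5], [-0.0214, 0.0065, 0.0106, 0, 0, 9.5], [-0.02, 0.01, 0.0106, 0, 0, 9.5], [-0.018, 0.013, 0.0106, 0, 0, 9.5], [-0.016, 0.016, 0.0106, 0, 0, 9.5], [-0.013, 0.018, 0.0106, 0, 0, 9.5], [-0.01, 0.02, 0.0106, 0, 0, 9.5], [-0.006, 0.0215, 0.0106, 0, 0, 9.5], [-0.0025, 0.022, 0.0106, 0, 0, 9.5], [0.001, 0.022, 0.0106, 0, 0, 9.5]]

```text
t: 5.15
tcp_pos: [0.5303, -0.0902, 0.2001]
tool_rot: [1.0, -0.0, 0.0, 0.0]
force: [0.5, 0.2, -0.3]
finger_gap: 0.997
```

Run:
```python
from h import *
st()
s=snap('wrist','w2.png',scale=1.5)
print(s['world_from_camera'].round(3).tolist())
for l,z in [('bar0_mid',.032),('strip',0),('clip1',.032)]:
    print(l,[(np.round(d['point'],1).tolist(),round(d['score'],2),atz(s,d['point'],z).round(4)[:2].tolist()) for d in manip.pinpoint(l,s)[:6]])
for d in manip.regions_of('bar0_mid',s): print(d['score'],d['rect'])
```

```text
5.15 tcp [ 0.5303 -0.0902  0.2001] yaw -0.01 z [ 0. -0. -1.] F [ 0.5  0.2 -0.3] gap 0.997 q [-0.38  0.49  1.71  0.    0.94  1.19]
[[0.0, -0.951, -0.308, 0.609], [-1.0, 0.0, -0.001, -0.091], [0.001, 0.308, -0.951, 0.318], [0.0, 0.0, 0.0, 1.0]]
bar0_mid []
strip [([261.4, 157.4], 0.88, [0.5389, -0.0952])]
clip1 [([260.5, 183.8], 0.55, [0.522, -0.0941])]
```

View pics/w2.png

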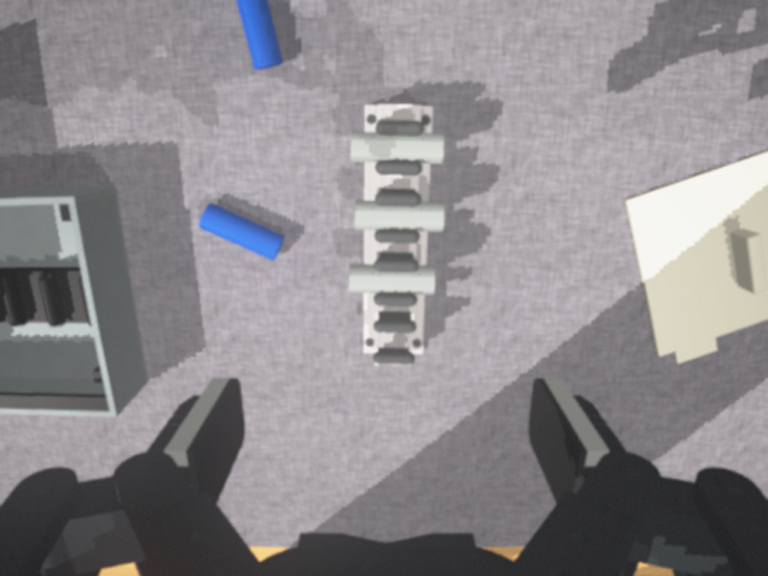

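Run:
```python
from h import *
s=snap('wrist','w3.png',crop=(220,60,310,250),scale=3)
for p,q in [((351,149),(443,150.5)),((355,216),(444,218)),((349,280),(434,281.5))]:
    a=atz(s,np.array(p)/1.5,.033);b=atz(s,np.array(q)/1.5,.033); print(a.round(4),b.round(4),((a+b)/2).round(4),np.linalg.norm(a-b).round(4))
# foot corners z=.006 
for p in [(364,104),(433,104),(424,353),(364,352)]: print(atz(s,np.array(p)/1.5,.006).round(4))
```

```text
[ 0.5944 -0.0705  0.033 ] [ 0.594  -0.1212  0.033 ] [ 0.5942 -0.0958  0.033 ] 0.0507
[ 0.5571 -0.0723  0.033 ] [ 0.5563 -0.1232  0.033 ] [ 0.5567 -0.0978  0.033 ] 0.0509
[ 0.5187 -0.0683  0.033 ] [ 0.5181 -0.1188  0.033 ] [ 0.5184 -0.0936  0.033 ] 0.0505
[ 0.6191 -0.0766  0.006 ]
[ 0.6194 -0.1173  0.006 ]
[ 0.4583 -0.1167  0.006 ]
[ 0.4588 -0.0757  0.006 ]
```

View pics/w3.png

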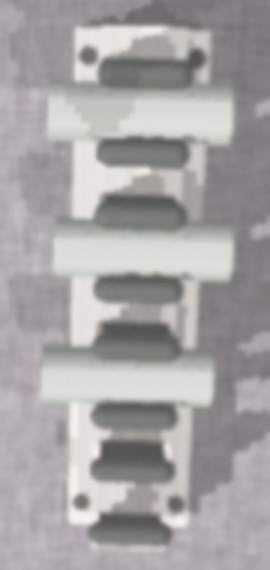

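>>> play_rows:
  steps:
    - [[0.0325, 0.003, 0.03, 0, 0, 0], [0.0325, 0.003, 0.03, 0, 0, 0], [0, 0, 0.03, 0, 0, 0], [0, 0, 0.03, 0, 0, 0], [0, 0, 0.02, 0, 0, 0], [0, 0, 0.02, 0, 0, 0], [0, 0, 0, 0, 0, 0]]
  fingers: 0.77
  squeeze: 60

```text
t: 6.32
tcp_pos: [0.5941, -0.095, 0.0391]
tool_rot: [1.0, 0.003, -0.001, -0.001]
force: [-0.2, -0.3, -0.1]
finger_gap: 0.77
```

Run:
```python
from h import *
st()
s=snap('wrist','w4.png',scale=1.5)
s=snap('scene','s4.png',crop=(170,110,330,250),scale=4)
```

```text
6.33 tcp [ 0.5941 -0.095   0.0391] yaw 0.30 z [-0.003  0.001 -1.   ] F [-0.2 -0.3 -0.1] gap 0.77 q [-0.34  0.8   1.63  0.    0.71  1.22]
```

View pics/w4.png

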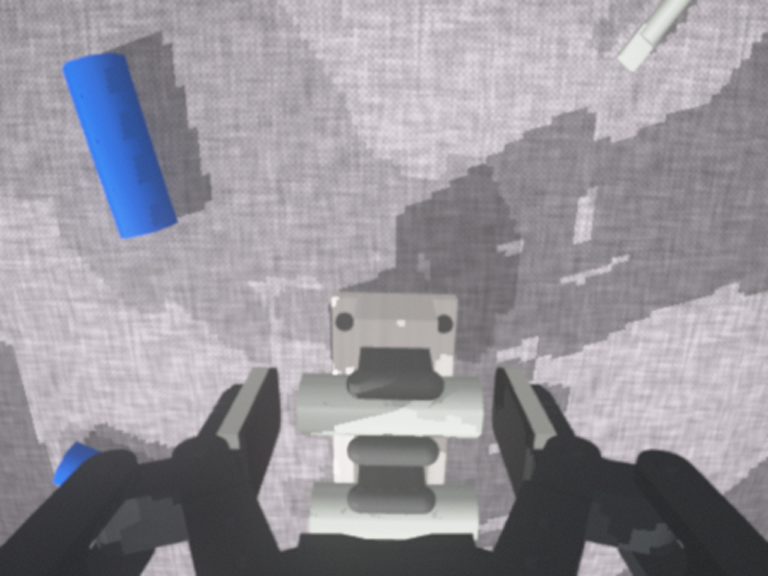

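View pics/s4.png

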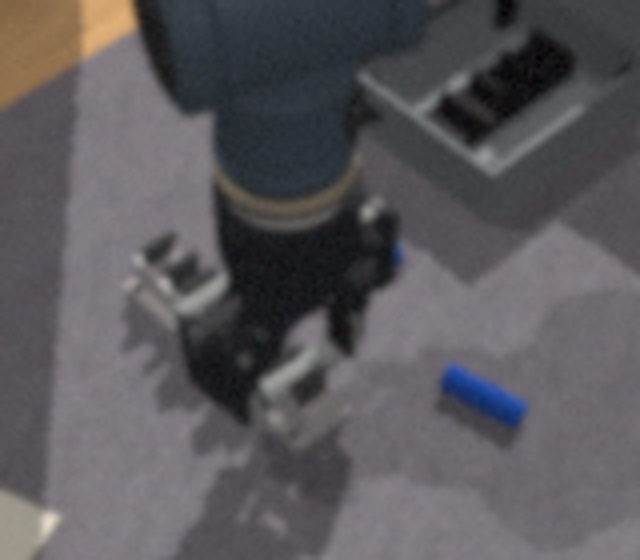

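>>> play_rows:
  steps:
    - [[0, 0, 0, 0, 0, 0], [0, 0, 0, 0, 0, 0], [0, 0, 0, 0, 0, 0], [0, 0, 0, 0, 0, 0]]
  fingers: 0
  squeeze: 80

```text
t: 6.92
tcp_pos: [0.5959, -0.0962, 0.0419]
tool_rot: [1.0, 0.002, 0.001, 0.0]
force: [0.2, 0.1, 6.4]
finger_gap: 0.562
```

Run:
```python
from h import *
st()
s=snap('wrist','w5.png',crop=(150,220,370,384),scale=3)
```

```text
6.92 tcp [ 0.5959 -0.0962  0.0419] yaw 0.22 z [ 0.003 -0.001 -1.   ] F [0.2 0.1 6.4] gap 0.562 q [-0.35  0.8   1.63  0.    0.71  1.22]
```

View pics/w5.png

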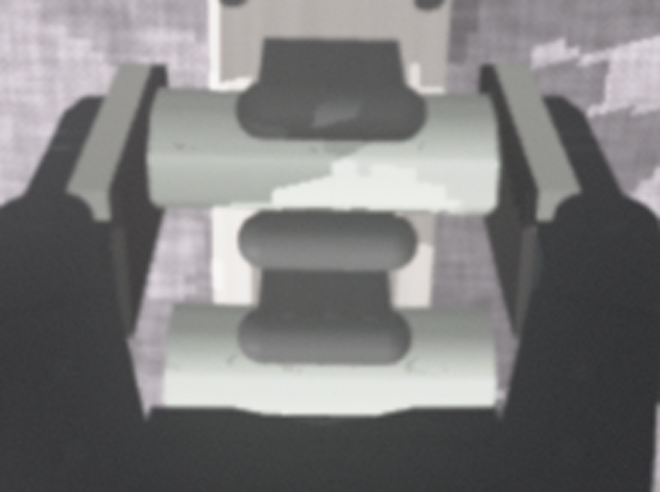

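Run:
```python
from h import *
a=([.5959,-.0962,.14],tool(0.2))
go([.503,.09,.16],tool(90),start=a,n=10)
```

```text
10
[[-0.0092,-0.0187,-0.002,0,0,-8.98],[-0.0062,-0.0199,-0.002,0,0,-8.98],[-0.003,-0.0206,-0.002,0,0,-8.98],[0.0002,-0.0208,-0.002,0,0,-8.98],[0.0035,-0.0205,-0.002,0,0,-8.98],[0.0066,-0.0197,-0.002,0,0,-8.98],[0.0096,-0.0184,-0.002,0,0,-8.98],[0.0124,-0.0167,-0.002,0,0,-8.98],[0.0148,-0.0146,-0.002,0,0,-8.98],[0.0169,-0.0121,-0.002,0,0,-8.98]]
```

>>> play_rows:
  steps:
    - [[0, 0, -0.005, 0, 0, 0], [0, 0, -0.005, 0, 0, 0], [0, 0, -0.01, 0, 0, 0], [0, 0, -0.02, 0, 0, 0], [0, 0, -0.03, 0, 0, 0], [0, 0, -0.03, 0, 0, 0], [0, 0, 0, 0, 0, 0]]

```text
t: 7.85
tcp_pos: [0.5966, -0.0965, 0.1433]
tool_rot: [1.0, 0.002, 0.003, 0.001]
force: [0.1, 0.9, -0.3]
finger_gap: 0.566
```

Run:
```python
from h import *
st()
s=snap('wrist','w6.png',crop=(100,120,420,384),scale=2)
go([.503,.09,.16],tool(90),n=10)
```

```text
7.85 tcp [ 0.5966 -0.0965  0.1433] yaw 0.23 z [ 0.006 -0.002 -1.   ] F [ 0.1  0.9 -0.3] gap 0.566 q [-0.35  0.64  1.59 -0.    0.91  1.22]
10
[[-0.0092,-0.0186,-0.0019,0.02,-0.01,-8.98],[-0.0061,-0.0199,-0.0019,0.02,-0.01,-8.98],[-0.003,-0.0206,-0.0019,0.02,-0.01,-8.98],[0.0003,-0.0208,-0.0019,0.02,-0.01,-8.98],[0.0035,-0.0205,-0.0018,0.02,-0.01,-8.98],[0.0067,-0.0197,-0.0018,0.02,-0.01,-8.98],[0.0097,-0.0184,-0.0018,0.02,-0.01,-8.98],[0.0124,-0.0167,-0.0018,0.02,-0.01,-8.98],[0.0149,-0.0145,-0.0018,0.02,-0.01,-8.98],[0.0169,-0.012,-0.0018,0.02,-0.01,-8.98]]
```

View pics/w6.png

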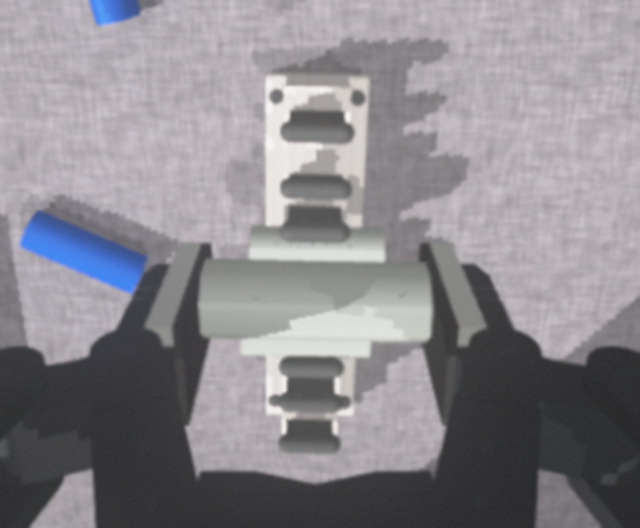

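>>> play_rows:
  steps:
    - [[-0.009, -0.019, -0.002, 0, 0, -9], [-0.006, -0.02, -0.002, 0, 0, -9], [-0.003, -0.0206, -0.002, 0, 0, -9], [0.0003, -0.021, -0.002, 0, 0, -9], [0.0035, -0.0205, -0.002, 0, 0, -9], [0.0067, -0.02, -0.002, 0, 0, -9], [0.01, -0.0184, -0.002, 0, 0, -9], [0.0124, -0.0167, -0.002, 0, 0, -9], [0.015, -0.0145, -0.002, 0, 0, -9], [0.017, -0.012, -0.002, 0, 0, -9]]

```text
t: 9.15
tcp_pos: [0.501, 0.092, 0.1591]
tool_rot: [0.704, 0.71, -0.001, -0.001]
force: [0.3, 0.6, -1.0]
finger_gap: 0.563
```

Run:
```python
from h import *
st()
s=snap('wrist','w7.png',scale=1.5)
np.save('w7T.npy',s['world_from_camera'])
for l,z in [('case',0),('hook_rail',.043),('far_post',.035),('lid_hinge',.047),('slot0',.024),('bar0_mid',.154)]:
    print(l,[(np.round(d['point'],1).tolist(),round(d['score'],2),atz(s,d['point'],z).round(4)[:2].tolist()) for d in manip.pinpoint(l,s)[:6]])
```

```text
9.15 tcp [0.501  0.092  0.1591] yaw 90.52 z [-0.003  0.    -1.   ] F [ 0.3  0.6 -1. ] gap 0.563 q [-0.04  0.52  1.81 -0.    0.81 -0.05]
case [([259.3, 100.7], 0.87, [0.5009, 0.1559])]
hook_rail [([183.4, 107.9], 0.9, [0.4489, 0.1531])]
far_post [([352.0, 10.5], 0.9, [0.5616, 0.2175])]
lid_hinge []
slot0 [([259.9, 120.2], 0.75, [0.5015, 0.143]), ([259.7, 41.5], 0.75, [0.5007, 0.198]), ([260.7, 82.6], 0.67, [0.5017, 0.17]), ([261.8, 161.0], 0.58, [0.5033, 0.1119]), ([290.2, 353.5], 0.52, [0.5333, -0.0773])]
bar0_mid []
```

View pics/w7.png

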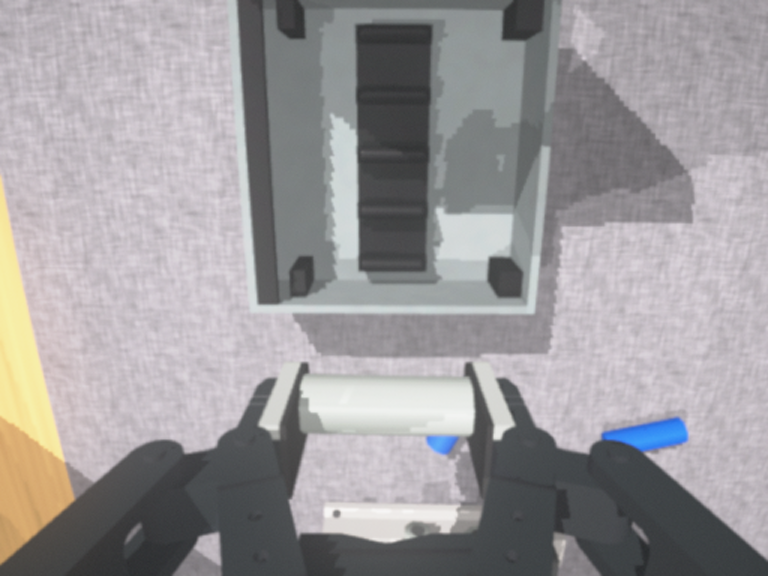

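Run:
```python
from h import *
s=snap('wrist')
f=lambda p,z: atz(s,np.array(p)/1.5,z)
for n,p,q,z in [('front rim outer',(250,312),(533,313),.047),('near rim outer',(250,310),(231,10),.047),('far rim outer',(534,310),(557,50),.047),('rib left',(357,265),(355,30),.026),('rib right',(426,265),(432,30),.026)]:
    a=f(p,z);b=f(q,z);d=b-a; print(n,a.round(4),b.round(4),np.degrees(np.arctan2(d[1],d[0])).round(2))
im=s['img'];v=cv2.resize(cv2.cvtColor(im[0:215,140:390],cv2.COLOR_RGB2BGR),None,fx=3,fy=3,interpolation=cv2.INTER_CUBIC)
def mk(P):
    u=(proj(s,P)-[140,0])*3; cv2.circle(v,tuple(int(t) for t in u),3,(0,0,255),-1)
c=np.array([.502,.1557,0]);a=np.radians(.5);Rm=np.array([[np.cos(a),-np.sin(a),0],[np.sin(a),np.cos(a),0],[0,0,1]])
for P in [(-.07,-.074,.047),(.07,-.074,.047),(-.066,-.07,.047),(.066,-.07,.047),(-.07,.04,.047),(.07,.04,.047),(-.018,-.056,.026),(.018,-.056,.026),(-.018,.056,.026),(.018,.056,.026),(-.052,-.056,.035),(-.044,-.056,.035),(.054,-.056,.035),(.066,-.056,.035),(-.018,0,.026),(.018,0,.026),(-.056,0,.047),(-.056,-.07,.047)]: mk(c+Rm@np.array(P))
cv2.imwrite('pics/w8.png',v)
```

```text
front rim outer [0.4352 0.0801 0.047 ] [0.575  0.0798 0.047 ] -0.11
near rim outer [0.4352 0.0811 0.047 ] [0.4368 0.2158 0.047 ] 89.35
far rim outer [0.5753 0.0814 0.047 ] [0.5753 0.2003 0.047 ] 90.01
rib left [0.4872 0.0983 0.026 ] [0.4878 0.2106 0.026 ] 89.71
rib right [0.523  0.0983 0.026 ] [0.5232 0.2107 0.026 ] 89.93
```

View pics/w8.png

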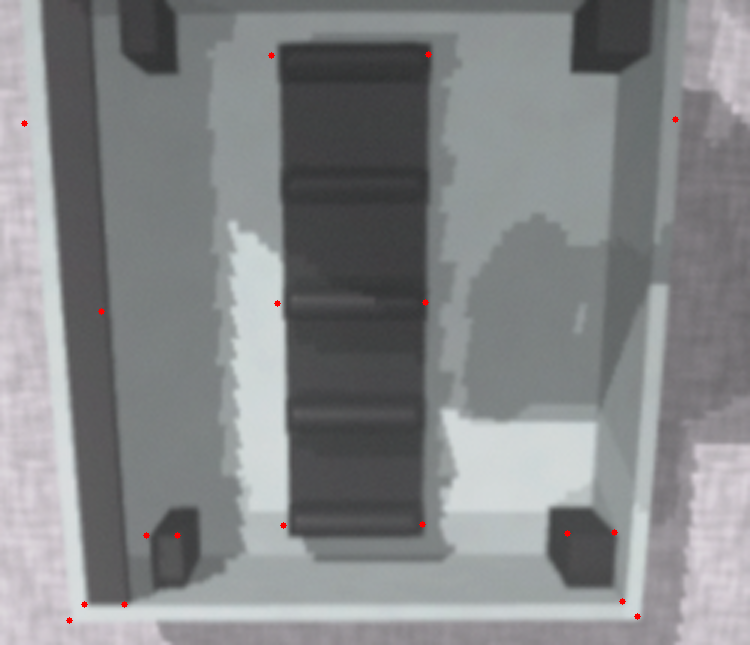

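Run:
```python
from h import *
s=snap('wrist');st()
T=manip.sense(); p=np.array(T['tcp_pos']); r=R.from_quat(T['tool_rot'])
for d in [0,.004,.008,.012,.016]:
    print(d,[ (proj(s,p+r.apply(v))*1.5).round(0).tolist() for v in [(-.008,0,d-.003),(-.008,0,d+.003),(.003,0,d-.008),(.008,0,d-.003),(.008,0,d+.003),(0,.025,d),(0,-.025,d)]])
a=([p[0],p[1],p[2]],r)
go([.5035,.114,.1],tool(90))
```

```text
9.6 tcp [0.5029 0.0908 0.1601] yaw 90.12 z [ 0. -0. -1.] F [0.3 2.  0.5] gap 0.563 q [-0.04  0.52  1.81 -0.    0.81 -0.04]
0 [[388.0, 457.0], [388.0, 444.0], [389.0, 434.0], [389.0, 406.0], [388.0, 394.0], [480.0, 425.0], [297.0, 425.0]]
0.004 [[388.0, 448.0], [388.0, 436.0], [388.0, 425.0], [388.0, 398.0], [388.0, 387.0], [478.0, 417.0], [299.0, 417.0]]
0.008 [[388.0, 440.0], [388.0, 428.0], [388.0, 416.0], [388.0, 391.0], [388.0, 380.0], [475.0, 410.0], [301.0, 410.0]]
0.012 [[388.0, 432.0], [388.0, 420.0], [388.0, 408.0], [388.0, 384.0], [388.0, 373.0], [473.0, 402.0], [303.0, 402.0]]
0.016 [[388.0, 424.0], [388.0, 413.0], [388.0, 401.0], [388.0, 377.0], [388.0, 367.0], [471.0, 395.0], [305.0, 395.0]]
2
[[0.0116,0.0003,0.0301,0,0,0.06],[0.0116,0.0003,0.0301,0,0,0.06]]
```

>>> play_rows:
  steps:
    - [[0.0116, 0.0003, 0.02, 0, 0, 0], [0.0116, 0.0003, 0.02, 0, 0, 0], [0, 0, 0.02, 0, 0, 0], [0, 0, 0.02, 0, 0, 0], [0, 0, 0.015, 0, 0, 0], [0, 0, 0.015, 0, 0, 0], [0, 0, 0.007, 0, 0, 0], [0, 0, 0.005, 0, 0, 0], [0, 0, 0.0026, 0, 0, 0], [0, 0, 0, 0, 0, 0]]

```text
t: 10.85
tcp_pos: [0.5031, 0.1147, 0.0359]
tool_rot: [0.706, 0.709, 0.0, 0.0]
force: [0.4, -0.1, -1.1]
finger_gap: 0.561
```

Run:
```python
from h import *
st()
s=snap('wrist','w9.png',scale=1.5)
```

```text
10.85 tcp [0.5031 0.1147 0.0359] yaw 90.23 z [ 0. -0. -1.] F [ 0.4 -0.1 -1.1] gap 0.561 q [ 0.01  0.75  1.85 -0.    0.53  0.  ]
```

View pics/w9.png

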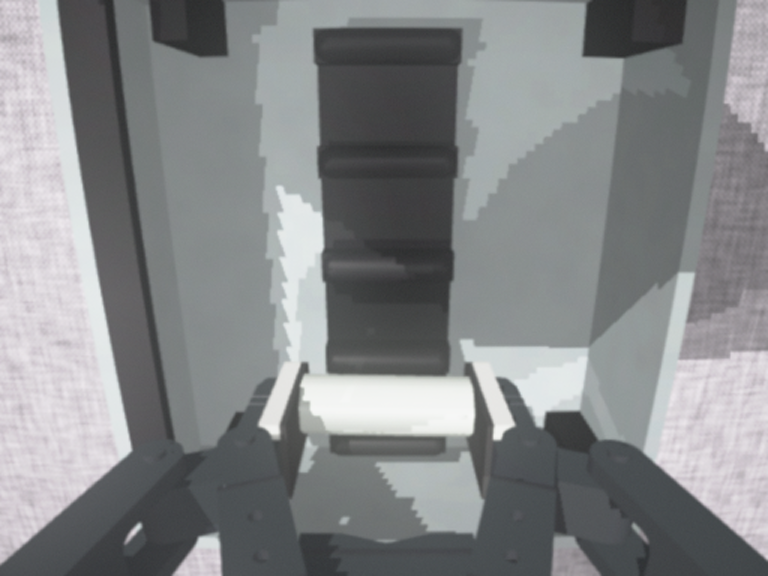

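>>> play_rows:
  steps:
    - [[0, 0, 0.001, 0, 0, 0], [0, 0, 0, 0, 0, 0], [0, 0, 0, 0, 0, 0]]
  fingers: 0.72

```text
t: 11.28
tcp_pos: [0.503, 0.1147, 0.0349]
tool_rot: [0.706, 0.709, 0.0, 0.0]
force: [0.5, 1.0, 0.1]
finger_gap: 0.717
```

Run:
```python
from h import *
st()
s=snap('wrist','w10.png',crop=(150,180,370,384),scale=3)
a=([.5031,.1147,.16],tool(90.2))
b=go([.557,-.0975,.12],tool(0),start=a,n=10)
```

```text
11.28 tcp [0.503  0.1147 0.0349] yaw 90.23 z [ 0. -0. -1.] F [0.5 1.  0.1] gap 0.717 q [ 0.01  0.76  1.85 -0.    0.53  0.  ]
10
[[-0.0212,0.0053,0.004,0,0,9.02],[-0.0201,0.0086,0.004,0,0,9.02],[-0.0185,0.0116,0.004,0,0,9.02],[-0.0165,0.0144,0.004,0,0,9.02],[-0.014,0.0168,0.004,0,0,9.02],[-0.0112,0.0188,0.004,0,0,9.02],[-0.0081,0.0203,0.004,0,0,9.02],[-0.0049,0.0213,0.004,0,0,9.02],[-0.0014,0.0218,0.004,0,0,9.02],[0.002,0.0218,0.004,0,0,9.02]]
```

View pics/w10.png

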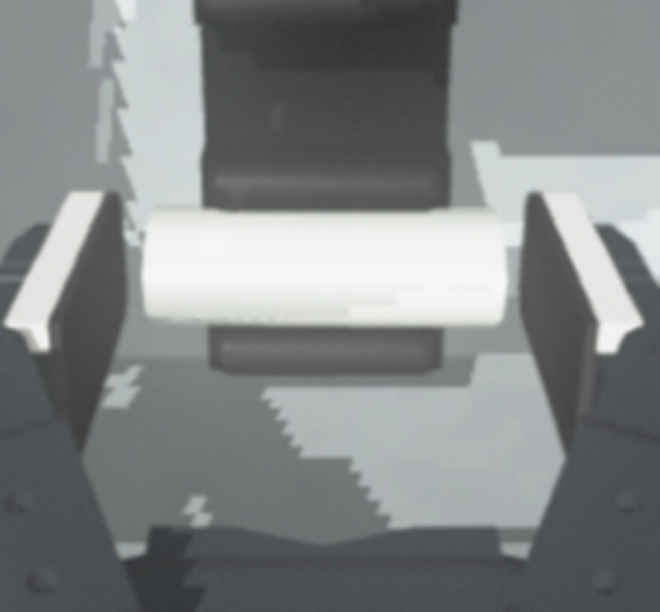

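>>> play_rows:
  steps:
    - [[0, 0, -0.015, 0, 0, 0], [0, 0, -0.03, 0, 0, 0], [0, 0, -0.04, 0, 0, 0], [0, 0, -0.04, 0, 0, 0]]

```text
t: 11.82
tcp_pos: [0.5027, 0.1147, 0.1618]
tool_rot: [0.706, 0.709, 0.0, 0.0]
force: [-0.9, -0.3, -0.1]
finger_gap: 0.714
```

>>> play_rows:
  steps:
    - [[-0.0212, 0.0053, 0.004, 0, 0, 9], [-0.02, 0.0086, 0.004, 0, 0, 9], [-0.0185, 0.0116, 0.004, 0, 0, 9], [-0.0165, 0.0144, 0.004, 0, 0, 9], [-0.014, 0.0168, 0.004, 0, 0, 9], [-0.0112, 0.0188, 0.004, 0, 0, 9], [-0.008, 0.02, 0.004, 0, 0, 9], [-0.005, 0.0213, 0.004, 0, 0, 9], [-0.0014, 0.0218, 0.004, 0, 0, 9], [0.002, 0.0218, 0.004, 0, 0, 9]]

```text
t: 13.08
tcp_pos: [0.5573, -0.0974, 0.1207]
tool_rot: [1.0, -0.001, 0.0, 0.0]
force: [-0.4, 0.6, -0.1]
finger_gap: 0.717
```

Run:
```python
from h import *
s=snap('wrist','w11.png',scale=1.5)
st()
go([.557,-.0975,.04],tool(0),n=4)
```

```text
13.12 tcp [ 0.5586 -0.1002  0.1204] yaw -0.34 z [ 0.003 -0.002 -1.   ] F [ 1.1 -2.1 -0. ] gap 0.717 q [-0.37  0.64  1.69 -0.    0.8   1.2 ]
4
[[-0.0005,-0.0007,0.0201,0.03,-0.04,-0.08],[-0.0005,-0.0007,0.0201,0.03,-0.04,-0.08],[-0.0004,-0.0007,0.0201,0.03,-0.04,-0.08],[-0.0004,-0.0007,0.0201,0.03,-0.04,-0.08]]
```

View pics/w11.png

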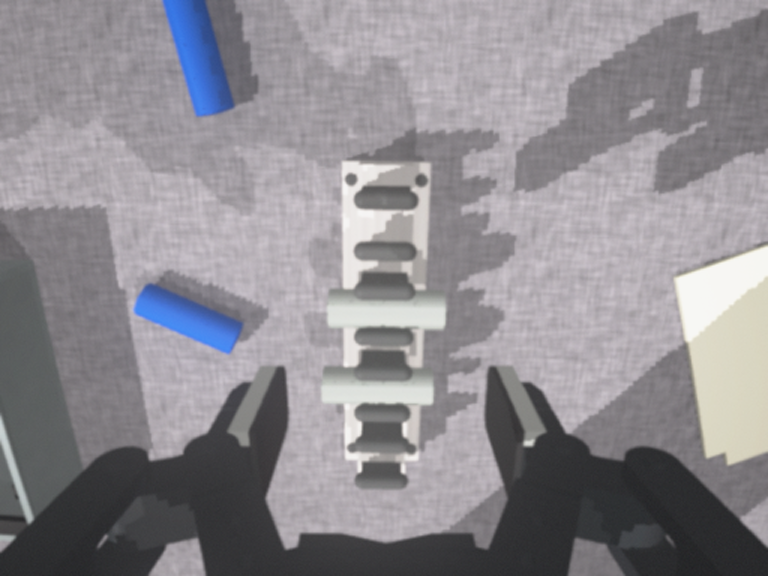

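>>> play_rows:
  steps:
    - [[0, 0, 0.02, 0, 0, 0], [0, 0, 0.02, 0, 0, 0], [0, 0, 0.02, 0, 0, 0], [0, 0, 0.02, 0, 0, 0], [0, 0, 0, 0, 0, 0], [0, 0, 0, 0, 0, 0]]

```text
t: 13.88
tcp_pos: [0.5575, -0.0966, 0.0407]
tool_rot: [1.0, 0.003, 0.001, 0.0]
force: [-0.3, 1.1, -0.6]
finger_gap: 0.716
```

>>> play_rows:
  steps:
    - [[0, 0, 0, 0, 0, 0], [0, 0, 0, 0, 0, 0], [0, 0, 0, 0, 0, 0], [0, 0, 0, 0, 0, 0], [0, 0, -0.005, 0, 0, 0], [0, 0, -0.005, 0, 0, 0], [0, 0, -0.02, 0, 0, 0], [0, 0, -0.03, 0, 0, 0], [0, 0, -0.03, 0, 0, 0], [0, 0, -0.02, 0, 0, 0]]
  fingers: 0
  squeeze: 80

```text
t: 15.12
tcp_pos: [0.5574, -0.0969, 0.1514]
tool_rot: [1.0, 0.002, 0.001, 0.0]
force: [0.3, -0.4, -0.4]
finger_gap: 0.562
```

Run:
```python
from h import *
s=snap('wrist','w12.png',crop=(100,120,420,384),scale=2)
st()
go([.503,.142,.15],tool(90),n=10)
```

```text
15.18 tcp [ 0.5587 -0.0973  0.1536] yaw 0.24 z [ 0.005 -0.002 -1.   ] F [1.7 0.7 0.4] gap 0.565 q [-0.37  0.59  1.68 -0.    0.87  1.2 ]
10
[[-0.0055,-0.024,0.0003,0.03,-0.01,-8.98],[-0.0017,-0.0245,0.0003,0.03,-0.01,-8.98],[0.0022,-0.0245,0.0003,0.03,-0.01,-8.98],[0.006,-0.0238,0.0003,0.03,-0.01,-8.98],[0.0096,-0.0226,0.0003,0.03,-0.01,-8.98],[0.013,-0.0208,0.0003,0.03,-0.01,-8.98],[0.0161,-0.0185,0.0003,0.03,-0.01,-8.98],[0.0188,-0.0158,0.0004,0.03,-0.01,-8.98],[0.021,-0.0127,0.0004,0.03,-0.01,-8.98],[0.0228,-0.0092,0.0004,0.03,-0.01,-8.98]]
```

View pics/w12.png

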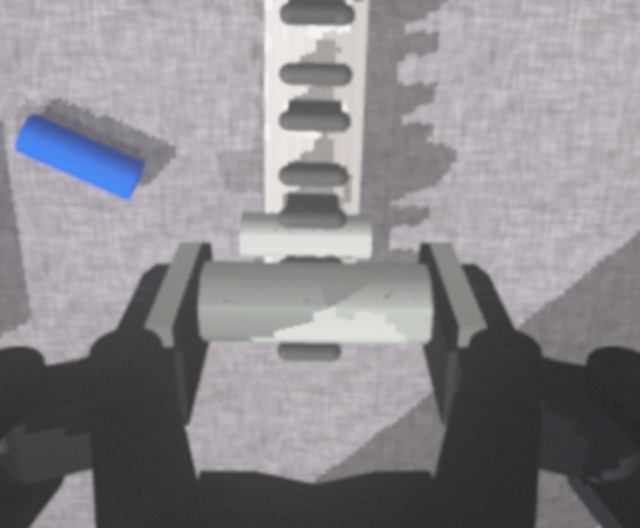

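>>> play_rows:
  steps:
    - [[-0.0055, -0.024, 0.0003, 0, 0, -9], [-0.0017, -0.0245, 0.0003, 0, 0, -9], [0.0022, -0.0245, 0.0003, 0, 0, -9], [0.006, -0.0238, 0.0003, 0, 0, -9], [0.0096, -0.0226, 0.0003, 0, 0, -9], [0.013, -0.0208, 0.0003, 0, 0, -9], [0.016, -0.0185, 0.0003, 0, 0, -9], [0.0188, -0.0158, 0.0003, 0, 0, -9], [0.021, -0.0127, 0.0003, 0, 0, -9], [0.0228, -0.0092, 0.0003, 0, 0, -9]]

```text
t: 16.42
tcp_pos: [0.5004, 0.143, 0.1463]
tool_rot: [0.704, 0.71, -0.0, -0.0]
force: [0.7, 0.1, -0.5]
finger_gap: 0.561
```

Run:
```python
from h import *
manip.snapshot('wrist');manip.snapshot('wrist');manip.snapshot('wrist')
s=snap('wrist','w13.png',scale=1.5)
st()
go([.5035,.1425,.036],tool(90),n=6)
```

```text
16.62 tcp [0.5008 0.1423 0.1465] yaw 90.19 z [-0. -0. -1.] F [ 0.3 -0.8 -0.5] gap 0.567 q [ 0.06  0.55  1.79 -0.    0.79  0.06]
6
[[0,0.0005,0.0184,0,0,0.03],[0,0.0005,0.0184,0,0,0.03],[0,0.0005,0.0184,0,0,0.03],[0,0.0005,0.0184,0,0,0.03],[0,0.0005,0.0184,0,0,0.03],[0,0.0005,0.0184,0,0,0.03]]
```

View pics/w13.png

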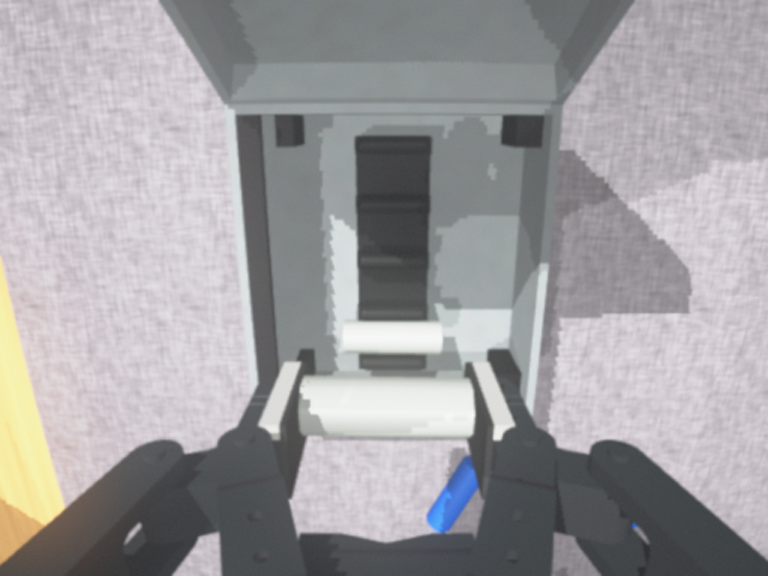

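>>> play_rows:
  steps:
    - [[0, 0.0005, 0.02, 0, 0, 0], [0, 0.0005, 0.02, 0, 0, 0], [0, 0.0005, 0.02, 0, 0, 0], [0, 0.0005, 0.02, 0, 0, 0], [0, 0.0005, 0.015, 0, 0, 0], [0, 0, 0.008, 0, 0, 0], [0, 0, 0.005, 0, 0, 0], [0, 0, 0.003, 0, 0, 0], [0, 0, 0, 0, 0, 0]]

```text
t: 17.75
tcp_pos: [0.5036, 0.1424, 0.0359]
tool_rot: [0.706, 0.709, 0.0, 0.0]
force: [1.1, -0.8, -0.8]
finger_gap: 0.565
```

Run:
```python
from h import *
s=snap('wrist','w14.png',crop=(100,120,420,384),scale=2)
st()
```

```text
17.8 tcp [0.5037 0.1424 0.036 ] yaw 90.24 z [ 0.001  0.    -1.   ] F [-1.1 -0.1 -0.6] gap 0.563 q [ 0.06  0.76  1.83 -0.    0.55  0.06]
```

View pics/w14.png

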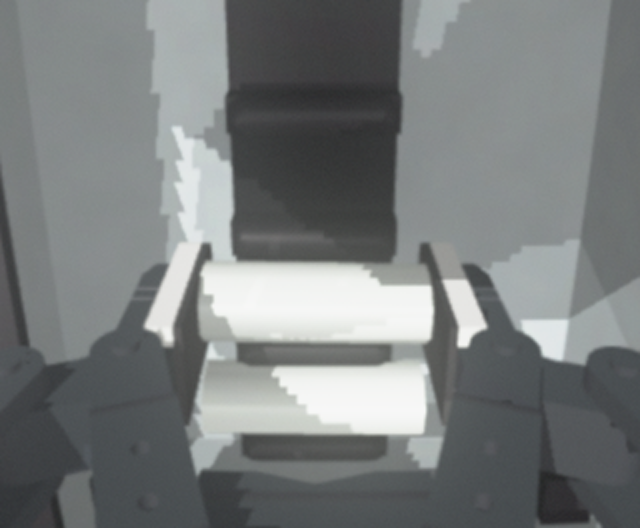

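>>> play_rows:
  steps:
    - [[0, 0, 0.001, 0, 0, 0], [0, 0, 0, 0, 0, 0], [0, 0, 0, 0, 0, 0], [0, 0, -0.01, 0, 0, 0], [0, 0, -0.03, 0, 0, 0], [0, 0, -0.04, 0, 0, 0], [0, 0, -0.045, 0, 0, 0]]
  fingers: 0.72

```text
t: 18.68
tcp_pos: [0.503, 0.1422, 0.1611]
tool_rot: [0.706, 0.708, -0.0, -0.0]
force: [0.3, -0.1, -0.6]
finger_gap: 0.72
```

Run:
```python
from h import *
st()
s=snap('wrist','w15.png',crop=(100,120,420,384),scale=2)
a=([.5036,.1424,.16],tool(90.2))
go([.519,-.094,.12],tool(0),n=10,start=a)
```

```text
18.68 tcp [0.503  0.1422 0.1611] yaw 90.23 z [-0.001 -0.    -1.   ] F [ 0.3 -0.1 -0.6] gap 0.72 q [ 0.06  0.53  1.78 -0.    0.83  0.06]
10
[[-0.0236,0.0015,0.004,0,0,9.02],[-0.0231,0.0051,0.004,0,0,9.02],[-0.022,0.0087,0.004,0,0,9.02],[-0.0204,0.0121,0.004,0,0,9.02],[-0.0183,0.0151,0.004,0,0,9.02],[-0.0157,0.0178,0.004,0,0,9.02],[-0.0127,0.02,0.004,0,0,9.02],[-0.0094,0.0218,0.004,0,0,9.02],[-0.0059,0.023,0.004,0,0,9.02],[-0.0022,0.0236,0.004,0,0,9.02]]
```

View pics/w15.png

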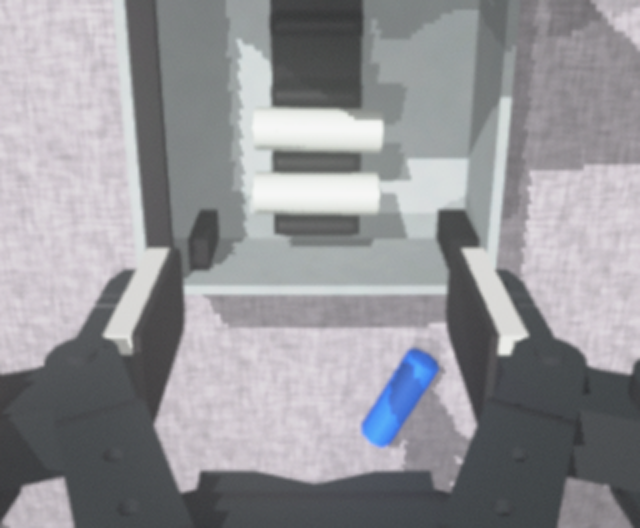

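>>> play_rows:
  steps:
    - [[-0.0236, 0.0015, 0.004, 0, 0, 9], [-0.0231, 0.005, 0.004, 0, 0, 9], [-0.022, 0.0087, 0.004, 0, 0, 9], [-0.0204, 0.012, 0.004, 0, 0, 9], [-0.0183, 0.015, 0.004, 0, 0, 9], [-0.0157, 0.0178, 0.004, 0, 0, 9], [-0.0127, 0.02, 0.004, 0, 0, 9], [-0.0094, 0.0218, 0.004, 0, 0, 9], [-0.006, 0.023, 0.004, 0, 0, 9], [-0.0022, 0.0236, 0.004, 0, 0, 9]]

```text
t: 19.98
tcp_pos: [0.519, -0.0949, 0.1201]
tool_rot: [1.0, -0.001, 0.0, 0.0]
force: [0.4, -0.7, 0.1]
finger_gap: 0.721
```

Run:
```python
from h import *
manip.snapshot('wrist');manip.snapshot('wrist');manip.snapshot('wrist')
s=snap('wrist','w16.png',crop=(100,120,420,384),scale=2)
st()
```

```text
20.18 tcp [ 0.5187 -0.094   0.12  ] yaw 0.29 z [-0.  0. -1.] F [1.1 0.2 0.1] gap 0.717 q [-0.39  0.61  1.79  0.    0.74  1.17]
```

View pics/w16.png

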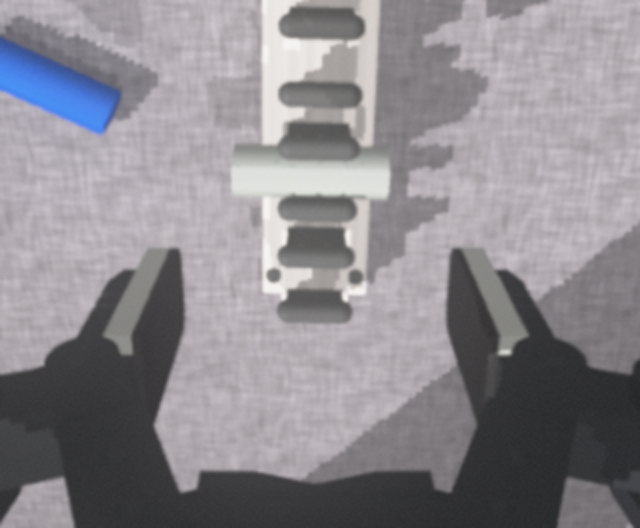

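>>> play_rows:
  steps:
    - [[0, 0, 0.02, 0, 0, 0], [0, 0, 0.02, 0, 0, 0], [0, 0, 0.02, 0, 0, 0], [0, 0, 0.02, 0, 0, 0], [0, 0, 0, 0, 0, 0], [0, 0, 0, 0, 0, 0]]

```text
t: 20.92
tcp_pos: [0.5192, -0.0935, 0.0404]
tool_rot: [1.0, 0.003, 0.0, 0.0]
force: [0.6, 0.5, -0.3]
finger_gap: 0.722
```

>>> play_rows:
  steps:
    - [[0, 0, 0, 0, 0, 0], [0, 0, 0, 0, 0, 0], [0, 0, 0, 0, 0, 0], [0, 0, 0, 0, 0, 0], [0, 0, -0.005, 0, 0, 0], [0, 0, -0.005, 0, 0, 0], [0, 0, -0.02, 0, 0, 0], [0, 0, -0.03, 0, 0, 0], [0, 0, -0.03, 0, 0, 0], [0, 0, -0.02, 0, 0, 0]]
  fingers: 0
  squeeze: 80

```text
t: 22.18
tcp_pos: [0.5193, -0.0943, 0.1515]
tool_rot: [1.0, 0.002, 0.001, 0.0]
force: [-0.7, 0.5, -0.7]
finger_gap: 0.563
```

Run:
```python
from h import *
s=snap('wrist','w17.png',crop=(100,120,420,384),scale=2)
st()
go([.5035,.1705,.15],tool(90),n=10)
```

```text
22.23 tcp [ 0.5205 -0.0947  0.1535] yaw 0.24 z [ 0.005 -0.002 -1.   ] F [0.5 0.1 0.5] gap 0.559 q [-0.39  0.55  1.77 -0.    0.81  1.18]
10
[[-0.0016,-0.0265,0.0003,0.04,-0.01,-8.98],[0.0026,-0.0265,0.0003,0.04,-0.01,-8.98],[0.0067,-0.0257,0.0003,0.04,-0.01,-8.98],[0.0106,-0.0244,0.0003,0.04,-0.01,-8.98],[0.0143,-0.0224,0.0003,0.04,-0.01,-8.98],[0.0176,-0.0199,0.0003,0.04,-0.01,-8.98],[0.0205,-0.0169,0.0003,0.04,-0.01,-8.98],[0.0229,-0.0135,0.0004,0.04,-0.01,-8.98],[0.0247,-0.0098,0.0004,0.04,-0.01,-8.98],[0.0259,-0.0058,0.0004,0.04,-0.01,-8.98]]
```

View pics/w17.png

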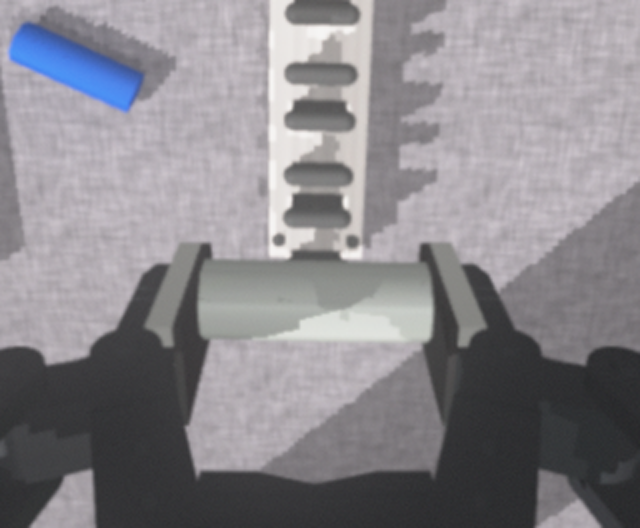

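>>> play_rows:
  steps:
    - [[-0.0016, -0.0265, 0.0003, 0, 0, -9], [0.0026, -0.0265, 0.0003, 0, 0, -9], [0.0067, -0.0257, 0.0003, 0, 0, -9], [0.0106, -0.0244, 0.0003, 0, 0, -9], [0.0143, -0.0224, 0.0003, 0, 0, -9], [0.0176, -0.02, 0.0003, 0, 0, -9], [0.0205, -0.017, 0.0003, 0, 0, -9], [0.023, -0.0135, 0.0003, 0, 0, -9], [0.0247, -0.01, 0.0003, 0, 0, -9], [0.026, -0.006, 0.0003, 0, 0, -9]]

```text
t: 23.48
tcp_pos: [0.5008, 0.1722, 0.1464]
tool_rot: [0.704, 0.71, -0.0, -0.0]
force: [0.1, -0.5, -1.8]
finger_gap: 0.564
```

Run:
```python
from h import *
for i in range(3): manip.snapshot('wrist')
s=snap('wrist','w18.png',crop=(100,0,420,264),scale=2)
st()
go([.504,.1705,.036],tool(90),n=6)
```

```text
23.68 tcp [0.5009 0.1716 0.1464] yaw 90.21 z [-0.001 -0.    -1.   ] F [ 0.5 -0.1 -0.7] gap 0.568 q [ 0.12  0.56  1.77 -0.    0.81  0.12]
6
[[-0.0002,0.0005,0.0184,-0.01,0,0.04],[-0.0002,0.0005,0.0184,-0.01,0,0.04],[-0.0002,0.0005,0.0184,-0.01,0,0.04],[-0.0002,0.0005,0.0184,-0.01,0,0.04],[-0.0002,0.0005,0.0184,-0.01,0,0.04],[-0.0002,0.0005,0.0184,-0.01,0,0.04]]
```

View pics/w18.png

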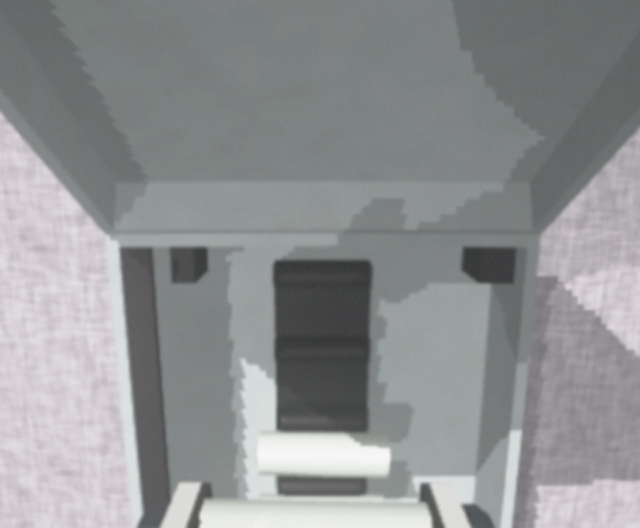

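>>> play_rows:
  steps:
    - [[-0.0002, 0.0005, 0.02, 0, 0, 0], [-0.0002, 0.0005, 0.02, 0, 0, 0], [-0.0002, 0.0005, 0.02, 0, 0, 0], [-0.0002, 0.0005, 0.02, 0, 0, 0], [-0.0002, 0.0005, 0.012, 0, 0, 0], [0, 0, 0, 0, 0, 0]]

```text
t: 24.42
tcp_pos: [0.5034, 0.1698, 0.054]
tool_rot: [0.706, 0.708, -0.001, -0.001]
force: [0.6, -0.1, -0.7]
finger_gap: 0.567
```

Run:
```python
from h import *
s=snap('wrist','w19.png',crop=(100,0,420,384),scale=1.5)
st()
s=snap('scene','s19.png',crop=(220,40,380,180),scale=4)
```

```text
24.48 tcp [0.5038 0.17   0.0546] yaw 90.16 z [-0. -0. -1.] F [ 0.  -0.5 -0.2] gap 0.564 q [ 0.12  0.73  1.81 -0.    0.61  0.11]
```

View pics/w19.png

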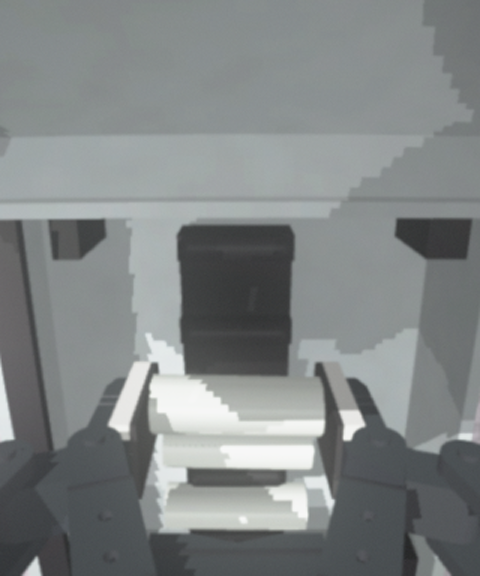

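View pics/s19.png

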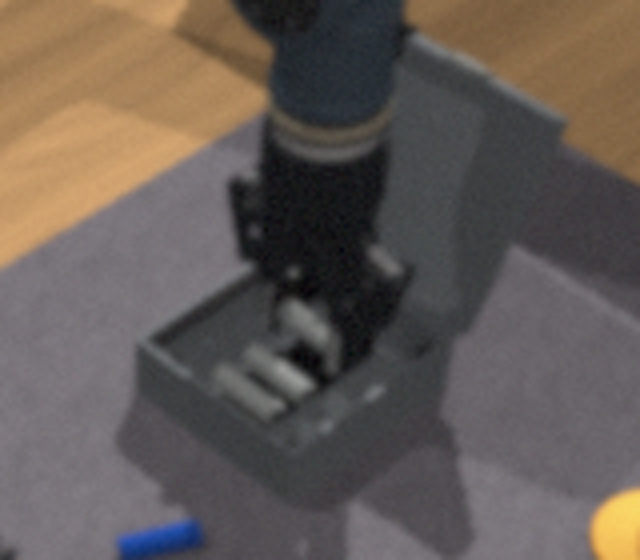

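Clear of the lid; finish lowering and release.

>>> play_rows:
  steps:
    - [[0, 0, 0.008, 0, 0, 0], [0, 0, 0.007, 0, 0, 0], [0, 0, 0.004, 0, 0, 0], [0, 0, 0, 0, 0, 0], [0, 0, 0, 0, 0, 0]]

```text
t: 25.15
tcp_pos: [0.5037, 0.1705, 0.0357]
tool_rot: [0.706, 0.709, 0.0, 0.0]
force: [-0.1, -0.3, -1.6]
finger_gap: 0.565
```

>>> play_rows:
  steps:
    - [[0, 0, 0, 0, 0, 0], [0, 0, 0, 0, 0, 0], [0, 0, 0, 0, 0, 0], [0, 0, -0.01, 0, 0, 0], [0, 0, -0.03, 0, 0, 0], [0, 0, -0.04, 0, 0, 0], [-0.04, 0, -0.045, 0, 0, 0], [-0.05, 0, -0.01, 0, 0, 0], [0, 0, 0, 0, 0, 0]]
  fingers: 0.72

```text
t: 26.28
tcp_pos: [0.5051, 0.0779, 0.1727]
tool_rot: [0.707, 0.707, 0.001, 0.002]
force: [-0.2, 0.2, 0.9]
finger_gap: 0.721
```

Run:
```python
from h import *
manip.snapshot('wrist')
s=snap('wrist','w20.png',scale=1.5)
st()
for l,z in [('bar0_mid',.024),('case',0),('hook_rail',.043),('far_post',.035),('lid_hinge',.047),('slot0',.024)]:
    print(l,[(np.round(d['point'],1).tolist(),round(d['score'],2),atz(s,d['point'],z).round(4)[:2].tolist()) for d in manip.pinpoint(l,s)[:6]])
t=snap('top')
for l,z in [('cover_grip',.013),('cover_tabs',0)]:
    print(l,[(np.round(d['point'],1).tolist(),round(d['score'],2),atz(t,d['point'],z).round(4)[:2].tolist()) for d in manip.pinpoint(l,t)[:6]])
t=snap('scene')
for l,z in [('cover_grip',.013),('cover_tabs',0)]:
    print(l,[(np.round(d['point'],1).tolist(),round(d['score'],2),atz(t,d['point'],z).round(4)[:2].tolist()) for d in manip.pinpoint(l,t)[:6]])
```

```text
26.38 tcp [0.5039 0.0803 0.1712] yaw 90.13 z [ 0.  0. -1.] F [-0.2  0.3 -0.3] gap 0.722 q [-0.06  0.5   1.8   0.    0.84 -0.06]
bar0_mid [([178.5, 84.6], 0.31, [0.4438, 0.156])]
case [([255.2, 85.7], 0.87, [0.5022, 0.1547])]
hook_rail [([181.1, 84.8], 0.92, [0.4499, 0.156])]
far_post []
lid_hinge []
slot0 [([255.7, 141.6], 0.96, [0.5027, 0.112]), ([253.7, 67.9], 0.82, [0.5012, 0.1679]), ([253.4, 26.4], 0.71, [0.501, 0.1971]), ([255.8, 102.3], 0.69, [0.5028, 0.1425])]
cover_grip [([372.2, 230.8], 0.96, [0.5279, -0.3268])]
cover_tabs [([381.9, 256.5], 0.84, [0.4656, -0.3511])]
cover_grip [([142.3, 248.2], 0.91, [0.5261, -0.3272])]
cover_tabs [([121.1, 239.4], 0.64, [0.4666, -0.3465])]
```

View pics/w20.png

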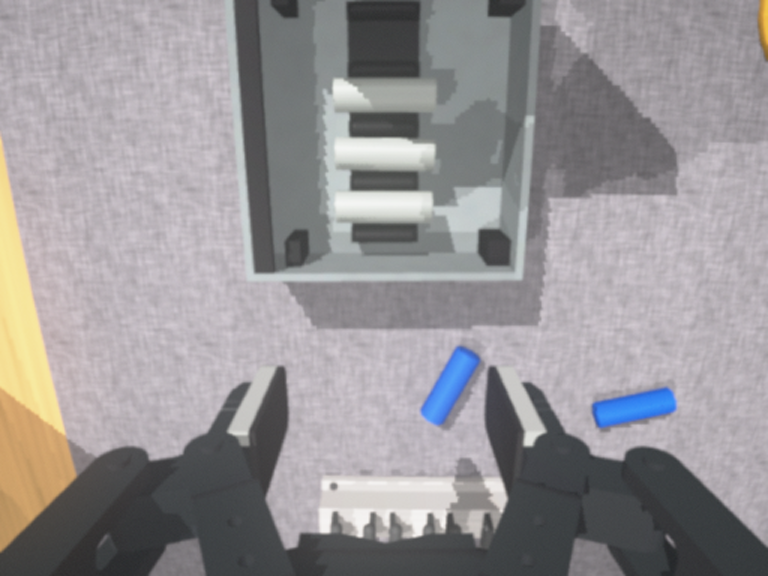

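Run:
```python
from h import *
go([.499,-.337,.20],tool(20),n=10)
```

```text
10
[[-0.0418,-0.0007,-0.0029,0,0,7.02],[-0.0415,0.0044,-0.0029,0,0,7.02],[-0.0407,0.0095,-0.0029,0,0,7.02],[-0.0392,0.0144,-0.0029,0,0,7.02],[-0.0372,0.0191,-0.0029,0,0,7.02],[-0.0346,0.0235,-0.0029,0,0,7.02],[-0.0314,0.0275,-0.0029,0,0,7.02],[-0.0278,0.0312,-0.0029,0,0,7.02],[-0.0238,0.0343,-0.0029,0,0,7.02],[-0.0194,0.037,-0.0029,0,0,7.02]]
```

>>> play_rows:
  steps:
    - [[-0.042, -0.0007, -0.003, 0, 0, 7], [-0.0415, 0.0044, -0.003, 0, 0, 7], [-0.0407, 0.0095, -0.003, 0, 0, 7], [-0.039, 0.0144, -0.003, 0, 0, 7], [-0.037, 0.019, -0.003, 0, 0, 7], [-0.0346, 0.0235, -0.003, 0, 0, 7], [-0.0314, 0.0275, -0.003, 0, 0, 7], [-0.028, 0.031, -0.003, 0, 0, 7], [-0.024, 0.034, -0.003, 0, 0, 7], [-0.0194, 0.037, -0.003, 0, 0, 7]]
  fingers: 0.4

```text
t: 28.22
tcp_pos: [0.499, -0.3382, 0.2007]
tool_rot: [0.985, 0.173, -0.0, -0.0]
force: [1.1, -0.1, -0.4]
finger_gap: 0.4
```

Run:
```python
from h import *
for i in range(3): manip.snapshot('wrist')
s=snap('wrist','w21.png',scale=1.5)
st()
for l,z in [('cover_grip',.013),('cover_tabs',0)]:
    print(l,[(np.round(d['point'],1).tolist(),round(d['score'],2),atz(s,d['point'],z).round(4)[:2].tolist()) for d in manip.pinpoint(l,s)[:6]])
```

```text
28.43 tcp [ 0.4988 -0.3373  0.2004] yaw 20.17 z [-0.     0.001 -1.   ] F [-0.2  0.5 -0.5] gap 0.406 q [-0.78  0.56  1.55  0.    1.03  0.44]
cover_grip [([256.7, 133.9], 0.58, [0.5302, -0.3283])]
cover_tabs [([255.4, 198.3], 0.6, [0.4671, -0.3499])]
```

View pics/w21.png

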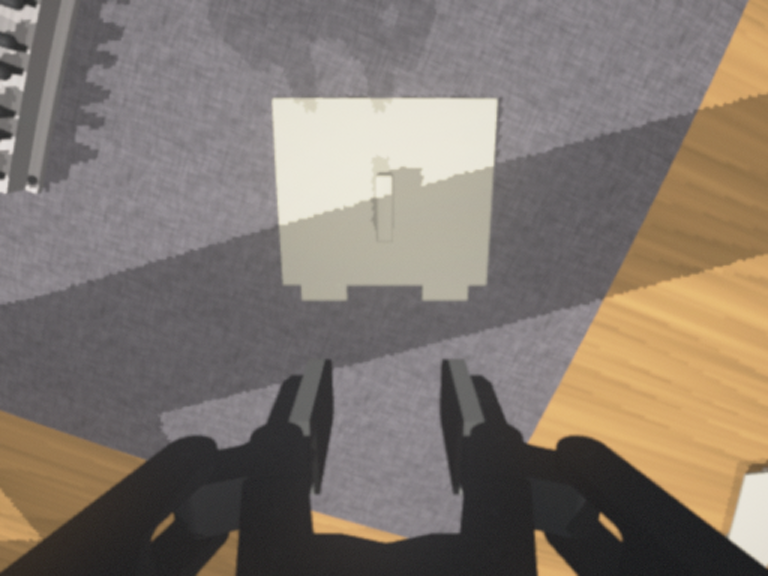

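Run:
```python
from h import *
s=snap('wrist');st()
f=lambda p,z: atz(s,np.array(p)/1.5,z)
bl,br,fl,fr=f((272.5,98),.004),f((497,98),.004),f((282,285),.004),f((488,285.5),.004)
tl,tr=f((302,300),.004),f((469,300),.004)
for a in (bl,br,fl,fr,tl,tr): print(a.round(4))
d=bl-br; print('yaw',np.degrees(np.arctan2(d[1],d[0]))-90,np.linalg.norm(d)); d=fl-fr;print(np.degrees(np.arctan2(d[1],d[0]))-90,np.linalg.norm(d)); d=tl-tr;print(np.degrees(np.arctan2(d[1],d[0]))-90,np.linalg.norm(d))
print('len',np.linalg.norm((bl+br)/2-(tl+tr)/2))
mid=((bl+br)/2+(tl+tr)/2)/2; print('mid',mid)
print('fin', [f(p,.022).round(4) for p in [(376,175),(393,175),(377,242),(393,242)]])
```

```text
28.57 tcp [ 0.4989 -0.3353  0.2004] yaw 20.32 z [-0.001  0.001 -1.   ] F [ 0.9 -0.9 -0.3] gap 0.403 q [-0.78  0.56  1.55  0.    1.03  0.44]
[ 0.5627 -0.2405  0.004 ]
[ 0.6089 -0.3654  0.004 ]
[ 0.4528 -0.2799  0.004 ]
[ 0.4996 -0.4072  0.004 ]
[ 0.4474 -0.2954  0.004 ]
[ 0.4859 -0.3994  0.004 ]
yaw 20.292416054294023 0.13318245382896043
20.18049114047284 0.13562304779937187
20.32933337687227 0.11089065043805624
len 0.1271402980665653
mid [ 0.52622471 -0.32517845  0.004     ]
fin [array([ 0.543 , -0.3134,  0.022 ]), array([ 0.5464, -0.3227,  0.022 ]), array([ 0.5058, -0.3276,  0.022 ]), array([ 0.5091, -0.3366,  0.022 ])]
```

Run:
```python
from h import *
for i in range(4): st(); manip.snapshot('wrist')
go([.526,-.325,.08],tool(20.25),n=4)
```

```text
28.57 tcp [ 0.4989 -0.3353  0.2004] yaw 20.32 z [-0.001  0.001 -1.   ] F [ 0.9 -0.9 -0.3] gap 0.403 q [-0.78  0.56  1.55  0.    1.03  0.44]
28.62 tcp [ 0.4991 -0.3353  0.2005] yaw 20.33 z [-0.001  0.001 -1.   ] F [0.3 0.3 0.4] gap 0.397 q [-0.78  0.56  1.55  0.    1.03  0.44]
28.68 tcp [ 0.4992 -0.3355  0.2006] yaw 20.33 z [-0.001  0.001 -1.   ] F [-0.5 -0.3 -0.1] gap 0.401 q [-0.78  0.56  1.55  0.    1.03  0.44]
28.73 tcp [ 0.4993 -0.3356  0.2007] yaw 20.32 z [-0.     0.001 -1.   ] F [ 1.  -0.4  1. ] gap 0.398 q [-0.78  0.56  1.55  0.    1.03  0.44]
4
[[0.0072,-0.0002,0.0302,-0.01,0,0.01],[0.0072,-0.0002,0.0302,-0.01,0,0.01],[0.0072,-0.0002,0.0302,-0.01,0,0.01],[0.0072,-0.0002,0.0302,-0.01,0,0.01]]
```

>>> play_rows:
  steps:
    - [[0.0072, 0, 0.03, 0, 0, 0], [0.0072, 0, 0.03, 0, 0, 0], [0.0072, 0, 0.03, 0, 0, 0], [0.0072, 0, 0.03, 0, 0, 0], [0, 0, 0, 0, 0, 0], [0, 0, 0, 0, 0, 0]]

```text
t: 29.52
tcp_pos: [0.5266, -0.3271, 0.0816]
tool_rot: [0.984, 0.176, 0.0, 0.0]
force: [0.5, -0.6, 0.9]
finger_gap: 0.402
```

Run:
```python
from h import *
for i in range(2): manip.snapshot('wrist')
s=snap('wrist','w22.png',scale=1.5)
st()
go([.526,-.325,.032],tool(20.25),n=4)
```

```text
29.68 tcp [ 0.5268 -0.3276  0.0823] yaw 20.22 z [ 0.002 -0.002 -1.   ] F [ 0.  -1.1 -0.4] gap 0.397 q [-0.74  0.75  1.57 -0.    0.82  0.48]
4
[[0,-0.0007,0.0126,0.04,-0.02,-0.01],[0,-0.0007,0.0126,0.04,-0.02,-0.01],[0,-0.0007,0.0126,0.04,-0.02,-0.01],[0,-0.0007,0.0126,0.04,-0.02,-0.01]]
```

View pics/w22.png

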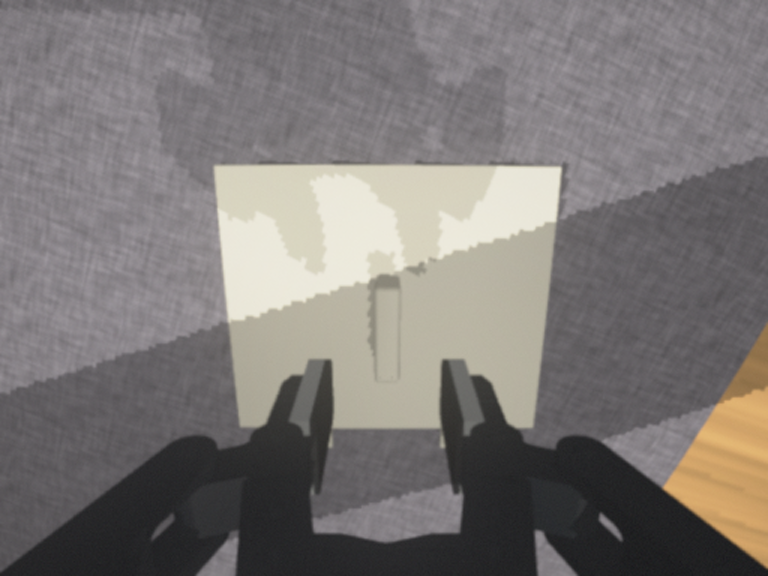

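>>> play_rows:
  steps:
    - [[0, 0, 0.015, 0, 0, 0], [0, 0, 0.015, 0, 0, 0], [0, 0, 0.01, 0, 0, 0], [0, 0, 0.006, 0, 0, 0], [0, 0, 0, 0, 0, 0], [0, 0, 0, 0, 0, 0], [0, 0, 0, 0, 0, 0]]

```text
t: 30.55
tcp_pos: [0.5266, -0.3272, 0.0352]
tool_rot: [0.984, 0.176, 0.0, 0.0]
force: [0.6, 0.5, 0.3]
finger_gap: 0.402
```

Run:
```python
from h import *
for i in range(2): manip.snapshot('wrist')
s=snap('wrist','w23.png',crop=(100,120,420,384),scale=2)
st()
s=snap('scene','s23.png',crop=(60,180,240,330),scale=4)
```

```text
30.7 tcp [ 0.5264 -0.3271  0.0351] yaw 20.23 z [ 0. -0. -1.] F [-0.3  1.  -0. ] gap 0.401 q [-0.74  0.82  1.58 -0.    0.73  0.48]
```

View pics/w23.png

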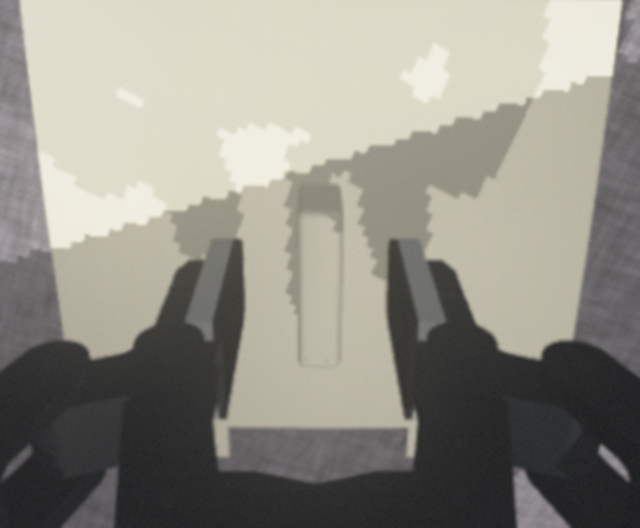

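View pics/s23.png

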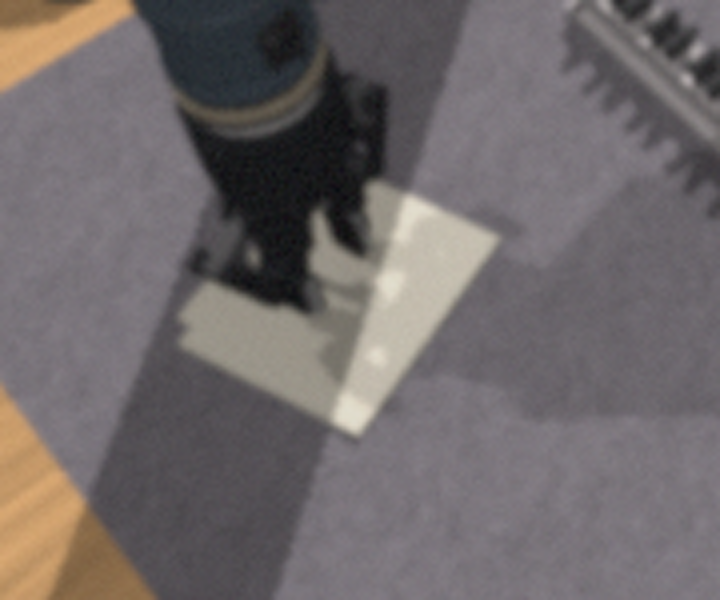

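>>> play_rows:
  steps:
    - [[0, 0, 0.002, 0, 0, 0], [0, 0, 0, 0, 0, 0], [0, 0, 0, 0, 0, 0], [0, 0, 0, 0, 0, 0], [0, 0, 0, 0, 0, 0], [0, 0, 0, 0, 0, 0]]
  fingers: 0
  squeeze: 110

```text
t: 31.5
tcp_pos: [0.5264, -0.3271, 0.0329]
tool_rot: [0.984, 0.176, 0.0, 0.0]
force: [-0.8, -0.5, 3.5]
finger_gap: 0.077
```

Run:
```python
from h import *
s=snap('wrist','w24.png',crop=(100,120,420,384),scale=2)
st()
T=manip.sense(); p=np.array(T['tcp_pos']); r=R.from_quat(T['tool_rot'])
for v in [(.02,0,p[2]-.022),(-.02,0,p[2]-.022),(0,0,p[2]-.022),(.0635,0,p[2]-.004),(-.053,0,p[2]-.004)]: print(v,((proj(s,p+r.apply(v))-[100,120])*2).round(0))
```

```text
31.55 tcp [ 0.5264 -0.3271  0.0329] yaw 20.23 z [ 0. -0. -1.] F [-0.3 -0.1  4.4] gap 0.081 q [-0.74  0.83  1.58 -0.    0.73  0.48]
(0.02, 0, np.float64(0.010941533368060613)) [312. 215.]
(-0.02, 0, np.float64(0.010941533368060613)) [312. 374.]
(0, 0, np.float64(0.010941533368060613)) [312. 299.]
(0.0635, 0, np.float64(0.02894153336806061)) [312.  -5.]
(-0.053, 0, np.float64(0.02894153336806061)) [313. 432.]
```

View pics/w24.png

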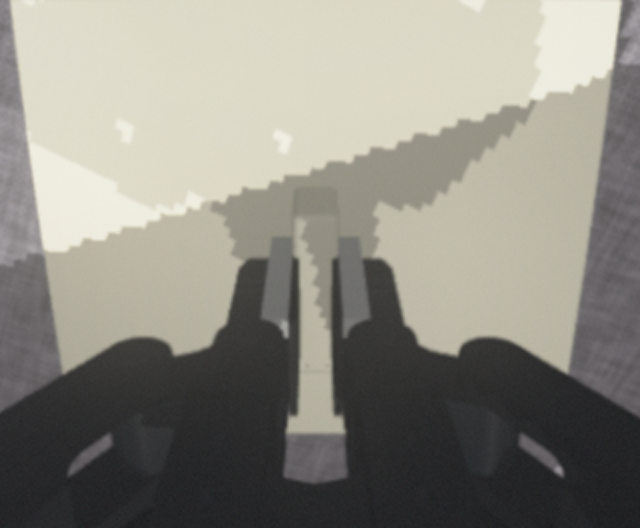

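```bash
cat >> h.py <<'E'
CASE=np.array([.5035,.1555,0.])
def cov(tx,tz,th,y=0,case=CASE,yaw=0,dz=.0199,dx=0):
    """tool pose for tab edge at case (tx,tz), tilt th rad"""
    r=tool(yaw,np.degrees(th)); m=r.as_matrix(); cx=m[:,0]; cz=-m[:,2]
    tab=case+np.array([tx,y,tz]); g=tab+.0635*cx+.013*cz
    return (g+dz*cz+dx*cx).tolist(), r
E
python3 - <<'E'
from h import *
a=([.5264,-.3271,.153],tool(20.2))
c=cov(-.045,.085,.3); print(c[0])
go([c[0][0],c[0][1],.16],tool(0),start=a,n=10)
E
```

```text
[0.5094412522603179, 0.1555, 0.13519610361522752]
10
[[0.0151,-0.0459,-0.0007,0,0,2.02],[0.0134,-0.0464,-0.0007,0,0,2.02],[0.0118,-0.0468,-0.0007,0,0,2.02],[0.0101,-0.0472,-0.0007,0,0,2.02],[0.0085,-0.0475,-0.0007,0,0,2.02],[0.0068,-0.0478,-0.0007,0,0,2.02],[0.0051,-0.048,-0.0007,0,0,2.02],[0.0034,-0.0482,-0.0007,0,0,2.02],[0.0017,-0.0483,-0.0007,0,0,2.02],[0,-0.0483,-0.0007,0,0,2.02]]
```

>>> play_rows:
  steps:
    - [[0, 0, -0.01, 0, 0, 0], [0, 0, -0.02, 0, 0, 0], [0, 0, -0.03, 0, 0, 0], [0, 0, -0.03, 0, 0, 0], [0, 0, -0.03, 0, 0, 0], [0, 0, 0, 0, 0, 0]]

```text
t: 32.3
tcp_pos: [0.5278, -0.3282, 0.1563]
tool_rot: [0.984, 0.176, 0.002, 0.003]
force: [0.6, -0.4, -1.9]
finger_gap: 0.081
```

Run:
```python
from h import *
manip.snapshot('wrist')
s=snap('wrist','w25.png',scale=1.5)
st()
s=snap('scene','s25.png',crop=(40,150,280,330),scale=3)
c=cov(-.045,.085,.3); print(c[0])
go([c[0][0],c[0][1],.16],tool(0),n=10)
```

```text
32.4 tcp [ 0.526  -0.3267  0.153 ] yaw 20.23 z [ 0. -0. -1.] F [ 1.1  0.3 -0.6] gap 0.082 q [-0.74  0.65  1.54 -0.    0.96  0.48]
[0.5094412522603179, 0.1555, 0.13519610361522752]
10
[[0.0151,-0.0458,-0.0007,-0.01,0.01,2.02],[0.0135,-0.0463,-0.0007,-0.01,0.01,2.02],[0.0119,-0.0467,-0.0007,-0.01,0.01,2.02],[0.0102,-0.0471,-0.0007,-0.01,0.01,2.02],[0.0086,-0.0475,-0.0008,-0.01,0.01,2.02],[0.0069,-0.0477,-0.0008,-0.01,0.01,2.02],[0.0052,-0.0479,-0.0008,-0.01,0.01,2.02],[0.0035,-0.0481,-0.0008,-0.01,0.01,2.02],[0.0018,-0.0482,-0.0008,-0.01,0.01,2.02],[0.0001,-0.0482,-0.0008,-0.01,0.01,2.02]]
```

View pics/w25.png

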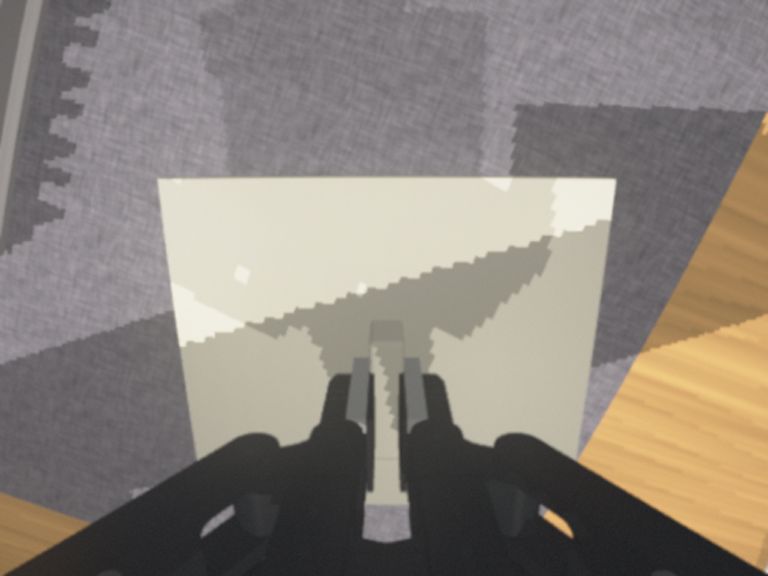

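View pics/s25.png

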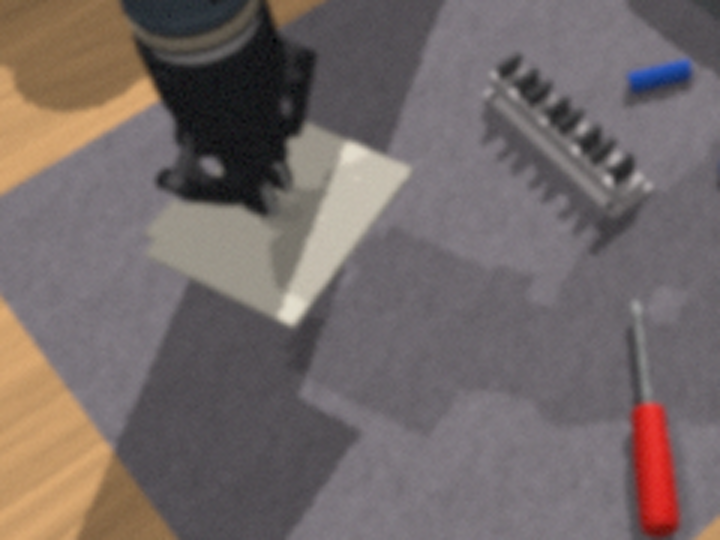

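>>> play_rows:
  steps:
    - [[0.0075, -0.023, -0.0004, 0, 0, 1], [0.0075, -0.023, -0.0004, 0, 0, 1], [0.0068, -0.023, -0.0004, 0, 0, 1], [0.0068, -0.023, -0.0004, 0, 0, 1], [0.006, -0.0233, -0.0004, 0, 0, 1], [0.006, -0.0233, -0.0004, 0, 0, 1], [0.005, -0.0236, -0.0004, 0, 0, 1], [0.005, -0.0236, -0.0004, 0, 0, 1], [0.0043, -0.0237, -0.0004, 0, 0, 1], [0.0043, -0.0237, -0.0004, 0, 0, 1]]

```text
t: 33.7
tcp_pos: [0.519, -0.085, 0.1553]
tool_rot: [0.996, 0.089, -0.002, -0.001]
force: [-0.1, 0.1, -0.7]
finger_gap: 0.082
```

Run:
```python
from h import *
s=snap('wrist','w26.png',scale=1)
st()
c=cov(-.045,.085,.3)
go([c[0][0],c[0][1],.16],tool(0),n=10)
```

```text
33.75 tcp [ 0.5179 -0.0821  0.1552] yaw 10.24 z [-0.005  0.004 -1.   ] F [-2.   1.8 -1.9] gap 0.08 q [-0.37  0.54  1.77  0.    0.83  1.02]
10
[[0.0034,-0.0235,-0.0004,-0.02,0.03,1.02],[0.003,-0.0236,-0.0004,-0.02,0.03,1.02],[0.0025,-0.0236,-0.0004,-0.02,0.03,1.02],[0.0021,-0.0237,-0.0004,-0.02,0.03,1.02],[0.0017,-0.0237,-0.0004,-0.02,0.03,1.02],[0.0013,-0.0237,-0.0004,-0.02,0.03,1.02],[0.0008,-0.0238,-0.0004,-0.02,0.03,1.02],[0.0004,-0.0238,-0.0005,-0.02,0.03,1.02],[0,-0.0238,-0.0005,-0.02,0.03,1.02],[-0.0004,-0.0238,-0.0005,-0.02,0.03,1.02]]
```

View pics/w26.png

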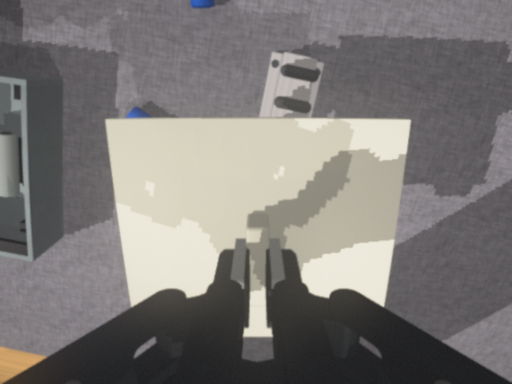

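>>> play_rows:
  steps:
    - [[0.0034, -0.0235, -0.0005, 0, 0, 1], [0.003, -0.0236, -0.0005, 0, 0, 1], [0.0025, -0.0236, -0.0005, 0, 0, 1], [0.002, -0.0237, -0.0005, 0, 0, 1], [0.0017, -0.0237, -0.0005, 0, 0, 1], [0.0013, -0.0237, -0.0005, 0, 0, 1], [0.0008, -0.0238, -0.0005, 0, 0, 1], [0.0004, -0.0238, -0.0005, 0, 0, 1], [0, -0.0238, -0.0005, 0, 0, 1], [0, -0.0238, -0.0005, 0, 0, 1]]

```text
t: 35.0
tcp_pos: [0.5106, 0.1518, 0.1605]
tool_rot: [1.0, 0.002, -0.001, 0.0]
force: [0.2, 0.5, -1.6]
finger_gap: 0.079
```

Run:
```python
from h import *
for i in range(6): manip.snapshot('wrist')
s=snap('wrist','w27.png',scale=1)
st()
s=snap('top','t27.png',crop=(75,180,225,290),scale=5)
c=cov(-.045,.085,.3);print(np.round(c[0],4))
go(*c,n=4)
```

```text
35.35 tcp [0.5113 0.1506 0.1613] yaw 0.18 z [-0.001 -0.    -1.   ] F [ 1.1 -0.1 -1.1] gap 0.08 q [ 0.08  0.54  1.75 -0.    0.85  1.64]
[0.5094 0.1555 0.1352]
4
[[-0.0005,-0.0012,0.0066,0,4.31,0.04],[-0.001,-0.0012,0.0065,0,4.31,0.04],[-0.0015,-0.0012,0.0064,0,4.31,0.04],[-0.0019,-0.0012,0.0063,0,4.31,0.04]]
```

View pics/w27.png

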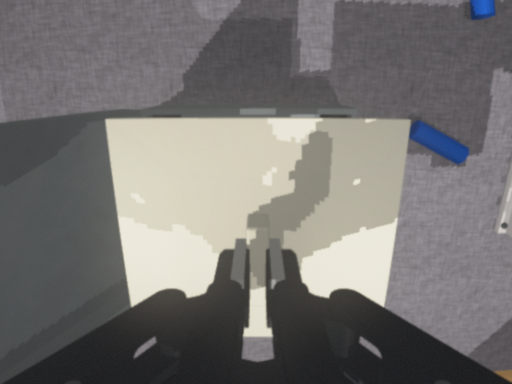

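View pics/t27.png

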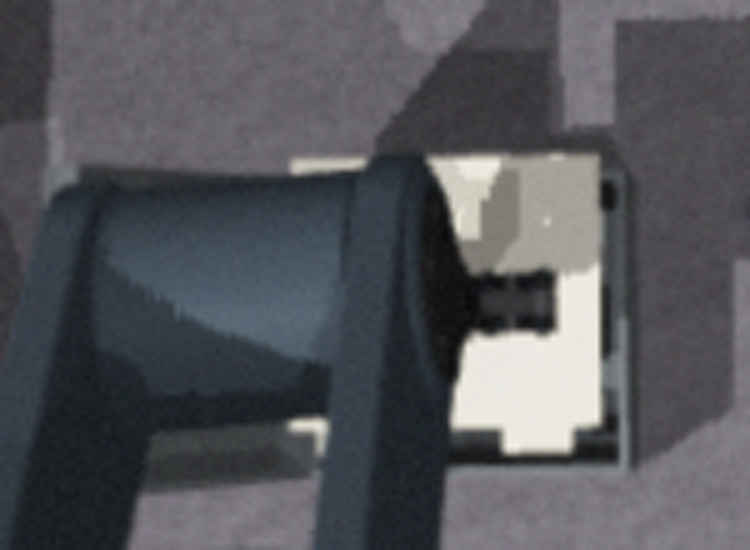

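>>> play_rows:
  steps:
    - [[-0.0005, -0.0012, 0.0066, 0, 4.3, 0], [-0.001, -0.0012, 0.0065, 0, 4.3, 0], [-0.0015, -0.0012, 0.0064, 0, 4.3, 0], [-0.0019, -0.0012, 0.0063, 0, 4.3, 0], [0, 0, 0, 0, 0, 0], [0, 0, 0, 0, 0, 0]]

```text
t: 36.15
tcp_pos: [0.5104, 0.1559, 0.1358]
tool_rot: [0.989, 0.002, 0.15, -0.0]
force: [-0.1, -0.1, -0.5]
finger_gap: 0.079
```

Run:
```python
from h import *
for i in range(2): manip.snapshot('wrist')
s=snap('wrist','w28.png',scale=1)
st()
s=snap('scene','s28.png',crop=(220,40,380,180),scale=4)
c=cov(-.049,.036,.3);print(np.round(c[0],4))
go(*c,n=6)
```

```text
36.3 tcp [0.5106 0.1561 0.136 ] yaw 0.20 z [ 0.297  0.001 -0.955] F [ 0.3 -0.4 -0.8] gap 0.078 q [ 0.1   0.54  1.96 -0.09  0.34  1.75]
[0.5054 0.1555 0.0862]
6
[[-0.0032,0.0001,0.0077,-0.01,-0.01,0.03],[-0.0032,0.0001,0.0077,-0.01,-0.01,0.03],[-0.0032,0.0001,0.0077,-0.01,-0.01,0.03],[-0.0032,0.0001,0.0077,-0.01,-0.01,0.03],[-0.0032,0.0001,0.0077,-0.01,-0.01,0.03],[-0.0032,0.0001,0.0077,-0.01,-0.01,0.03]]
```

View pics/w28.png

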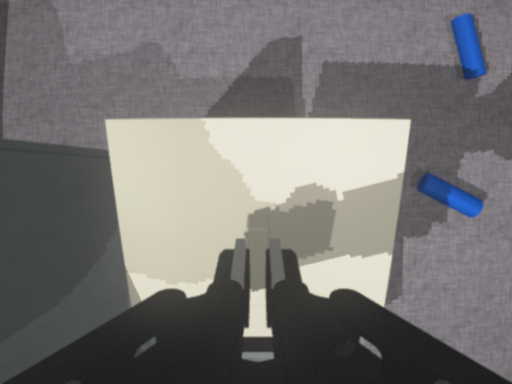

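View pics/s28.png

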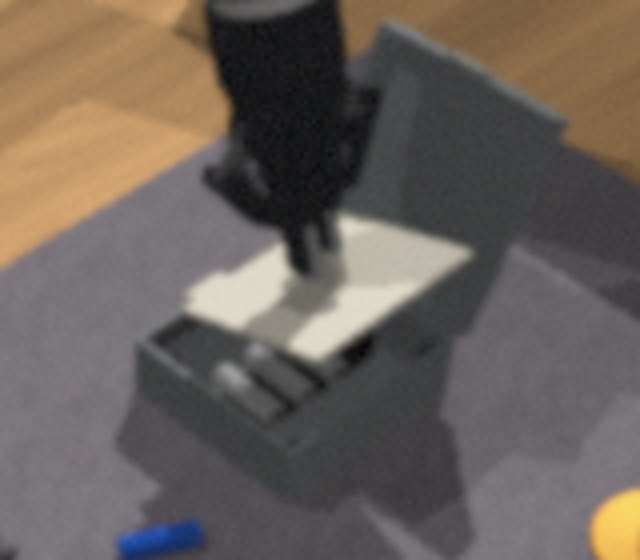

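>>> play_rows:
  steps:
    - [[-0.0032, 0, 0.0077, 0, 0, 0], [-0.0032, 0, 0.0077, 0, 0, 0], [-0.0032, 0, 0.0077, 0, 0, 0], [-0.0032, 0, 0.0077, 0, 0, 0], [-0.0032, 0, 0.0077, 0, 0, 0], [-0.0032, 0, 0.0077, 0, 0, 0], [0, 0, 0, 0, 0, 0], [0, 0, 0, 0, 0, 0]]

```text
t: 37.35
tcp_pos: [0.5049, 0.1562, 0.0857]
tool_rot: [0.989, 0.002, 0.15, -0.0]
force: [0.2, 0.4, -0.7]
finger_gap: 0.079
```

Run:
```python
from h import *
for i in range(2): manip.snapshot('wrist')
s=snap('wrist','w29.png',scale=1)
st()
s=snap('scene','s29.png',crop=(220,40,380,180),scale=4)
s=snap('top','t29.png',crop=(125,190,225,290),scale=5)
c=cov(-.0635,.034,.3);print(np.round(c[0],4))
go(*c,n=6)
```

```text
37.5 tcp [0.505  0.1563 0.086 ] yaw 0.23 z [ 0.297  0.001 -0.955] F [ 0.2 -0.1  0.2] gap 0.084 q [ 0.1   0.64  2.   -0.15  0.2   1.82]
[0.4909 0.1555 0.0842]
6
[[-0.0023,0.0001,-0.0004,-0.01,-0.01,0.04],[-0.0023,0.0001,-0.0004,-0.01,-0.01,0.04],[-0.0023,0.0001,-0.0004,-0.01,-0.01,0.04],[-0.0023,0.0001,-0.0004,-0.01,-0.01,0.04],[-0.0023,0.0001,-0.0004,-0.01,-0.01,0.04],[-0.0023,0.0001,-0.0004,-0.01,-0.01,0.04]]
```

View pics/w29.png

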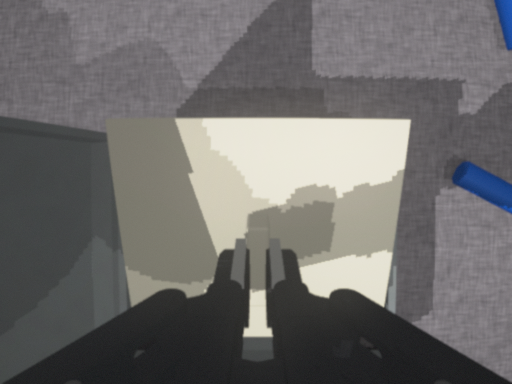

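View pics/s29.png

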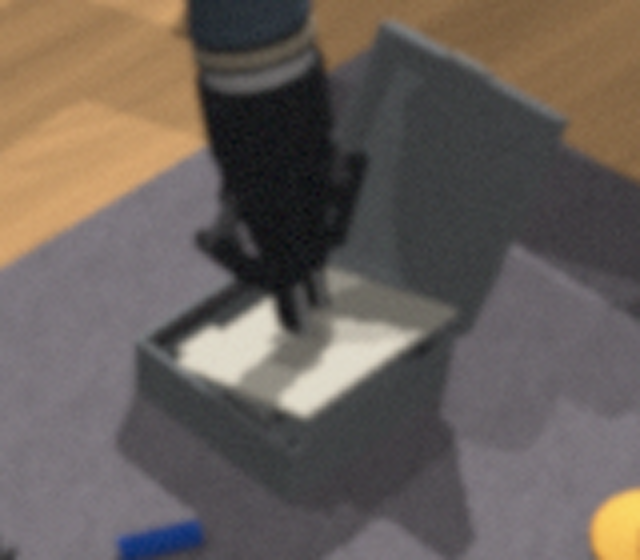

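View pics/t29.png

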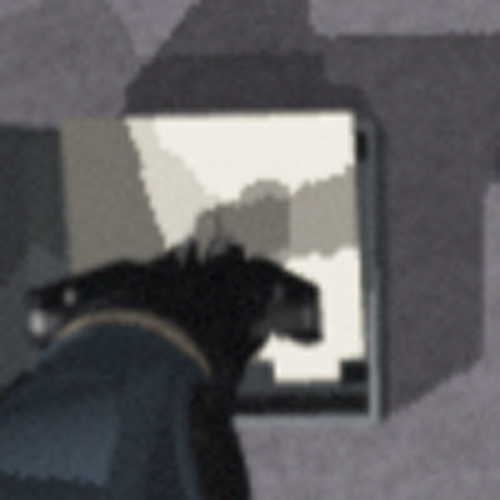

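>>> play_rows:
  steps:
    - [[-0.0024, 0, -0.0004, 0, 0, 0], [-0.0024, 0, -0.0004, 0, 0, 0], [-0.0024, 0, -0.0004, 0, 0, 0], [-0.0024, 0, -0.0004, 0, 0, 0], [-0.0024, 0, -0.0004, 0, 0, 0], [-0.0022, 0, -0.0004, 0, 0, 0], [0, 0, 0, 0, 0, 0], [0, 0, 0, 0, 0, 0]]

```text
t: 38.6
tcp_pos: [0.4906, 0.1562, 0.0838]
tool_rot: [0.989, 0.002, 0.15, -0.0]
force: [0.3, -0.8, -1.9]
finger_gap: 0.082
```

Run:
```python
from h import *
for i in range(2): manip.snapshot('wrist')
s=snap('wrist','w30.png',scale=1)
st()
s=snap('scene','s30.png',crop=(220,40,380,180),scale=4)
s=snap('top','t30.png',crop=(125,190,225,290),scale=5)
c=cov(-.0635,.034,.3);print(np.round(c[0],4))
```

```text
38.75 tcp [0.4906 0.1562 0.0837] yaw 0.22 z [ 0.296  0.001 -0.955] F [-0.7 -0.6 -1.8] gap 0.081 q [ 0.11  0.64  2.04 -0.19  0.16  1.85]
[0.4909 0.1555 0.0842]
```

View pics/w30.png

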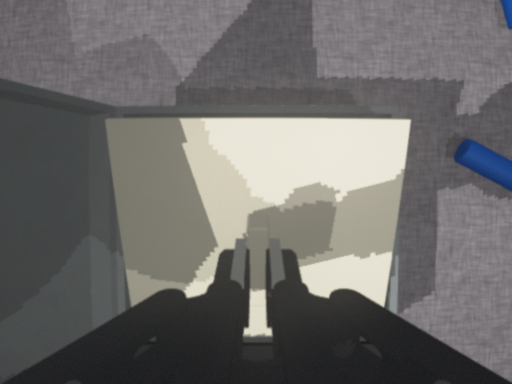

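View pics/s30.png

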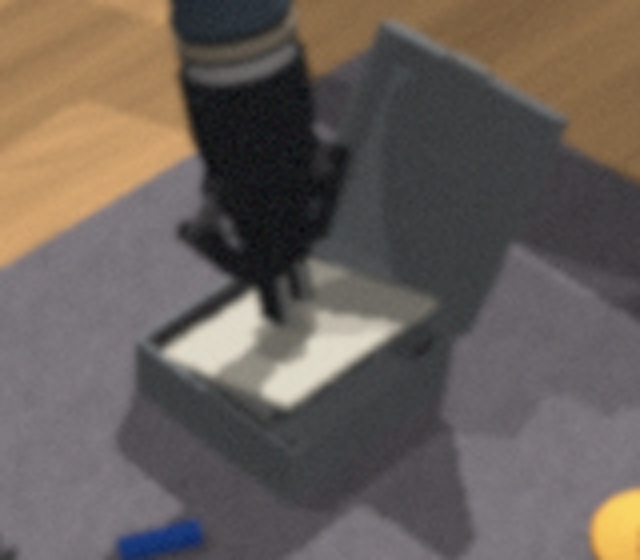

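View pics/t30.png

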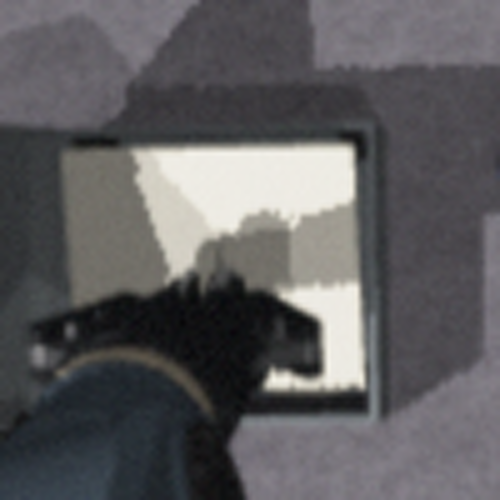

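Run:
```python
from h import *
s=manip.sense(); cur=(np.array(s['tcp_pos']),R.from_quat(s['tool_rot']))
out=[]
y=.0007
for th,tz in [(.25,.0342),(.2,.0344),(.15,.0346),(.1,.0349),(.05,.0353),(.02,.0357)]:
    c=cov(-.0633,tz,th,y=y); out+=rows(*cur,*c,n=2); cur=(np.array(c[0]),c[1])
for o in out: print([round(v,4) for v in o])
print(cur[0])
```

```text
[0.0012, -0.0, 0.0014, -0.03, -1.44, 0.11]
[0.0012, -0.0, 0.0014, -0.03, -1.44, 0.11]
[0.0008, 0.0, 0.0015, 0.0, -1.43, 0.0]
[0.0008, 0.0, 0.0015, 0.0, -1.43, 0.0]
[0.0008, 0.0, 0.0015, 0.0, -1.43, 0.0]
[0.0008, 0.0, 0.0015, 0.0, -1.43, 0.0]
[0.0008, 0.0, 0.0015, 0.0, -1.43, 0.0]
[0.0008, 0.0, 0.0014, 0.0, -1.43, 0.0]
[0.0008, 0.0, 0.0014, 0.0, -1.43, 0.0]
[0.0008, 0.0, 0.0014, 0.0, -1.43, 0.0]
[0.0005, 0.0, 0.0008, 0.0, -0.86, 0.0]
[0.0005, 0.0, 0.0008, 0.0, -0.86, 0.0]
[0.50302934 0.1562     0.06986334]
```

>>> play_rows:
  steps:
    - [[0.001, 0, 0.0014, 0, -1.44, 0.1], [0.001, 0, 0.0014, 0, -1.44, 0.1], [0.0008, 0, 0.0015, 0, -1.43, 0], [0.0008, 0, 0.0015, 0, -1.43, 0], [0.0008, 0, 0.0015, 0, -1.43, 0], [0.0008, 0, 0.0015, 0, -1.43, 0], [0, 0, 0, 0, 0, 0], [0, 0, 0, 0, 0, 0]]

```text
t: 39.85
tcp_pos: [0.4972, 0.1562, 0.0763]
tool_rot: [0.997, 0.0, 0.075, -0.0]
force: [-0.4, -1.0, -1.9]
finger_gap: 0.076
```

Run:
```python
from h import *
for i in range(2): manip.snapshot('wrist')
s=snap('wrist','w31.png',scale=1)
st()
c=cov(-.0633,.0346,.15,y=.0007);print(np.round(c[0],4))
```

```text
40.0 tcp [0.4972 0.1562 0.0764] yaw 0.03 z [ 0.149  0.001 -0.989] F [-0.  -0.4 -1. ] gap 0.079 q [ 0.1   0.66  1.93 -0.03  0.4   1.7 ]
[0.4981 0.1562 0.0766]
```

View pics/w31.png

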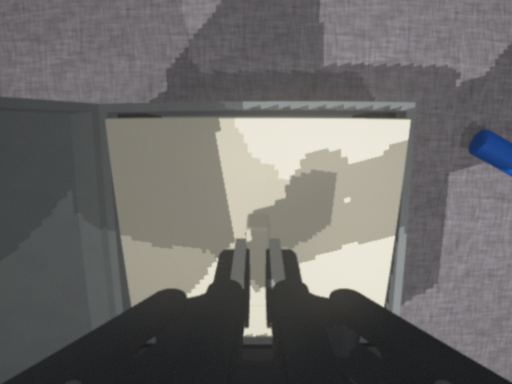

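>>> play_rows:
  steps:
    - [[0.001, 0, 0.0015, 0, -1.43, 0], [0.001, 0, 0.0014, 0, -1.43, 0], [0.001, 0, 0.0014, 0, -1.43, 0], [0.001, 0, 0.0014, 0, -1.43, 0], [0.0007, 0, 0.0008, 0, -0.86, 0], [0.0007, 0, 0.0008, 0, -0.86, 0], [0, 0, 0, 0, 0, 0], [0, 0, 0, 0, 0, 0]]

```text
t: 41.0
tcp_pos: [0.5034, 0.1562, 0.0696]
tool_rot: [1.0, 0.0, 0.01, -0.0]
force: [-0.5, -0.2, -1.2]
finger_gap: 0.086
```

Run:
```python
from h import *
for i in range(2): manip.snapshot('wrist')
s=snap('wrist','w32.png',scale=1.5)
st()
c=cov(-.0633,.0357,.02,y=.0007);print(np.round(c[0],4))
c=cov(-.0633,.0352,.0,y=.0007);print(np.round(c[0],4)); go(*c,n=2)
```

```text
41.15 tcp [0.5034 0.1562 0.0697] yaw 0.04 z [ 0.02   0.001 -1.   ] F [-0.8 -0.  -1.7] gap 0.084 q [ 0.09  0.69  1.83 -0.    0.6   1.66]
[0.503  0.1562 0.0699]
[0.5037 0.1562 0.0681]
2
[[0.0001,0,0.0008,-0.03,-0.58,0.02],[0.0001,0,0.0008,-0.03,-0.58,0.02]]
```

View pics/w32.png

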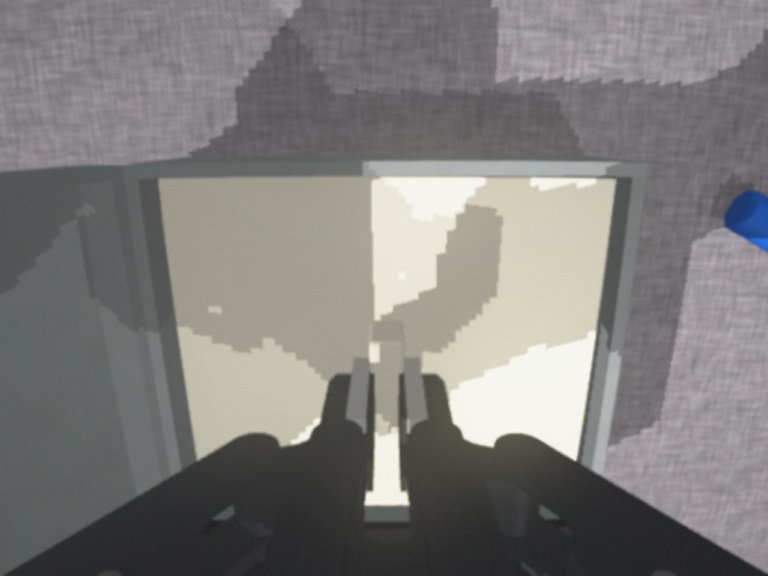

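>>> play_rows:
  steps:
    - [[0.0001, 0, 0.0008, 0, -0.58, 0], [0.0001, 0, 0.0008, 0, -0.58, 0], [0, 0, 0.0005, 0, 0, 0], [0, 0, 0.0004, 0, 0, 0], [0, 0, 0, 0, 0, 0], [0, 0, 0, 0, 0, 0]]

```text
t: 41.9
tcp_pos: [0.5041, 0.1562, 0.0679]
tool_rot: [1.0, 0.0, 0.0, -0.0]
force: [-0.7, -0.7, 6.2]
finger_gap: 0.08
```

Run:
```python
from h import *
for i in range(2): manip.snapshot('wrist')
st()
s=snap('scene','s33.png',crop=(220,40,380,180),scale=4)
```

```text
42.0 tcp [0.5041 0.1562 0.0679] yaw 0.04 z [ 0.001  0.001 -1.   ] F [-1.  -0.3  4.4] gap 0.083 q [0.09 0.7  1.82 0.   0.62 1.66]
```

View pics/s33.png

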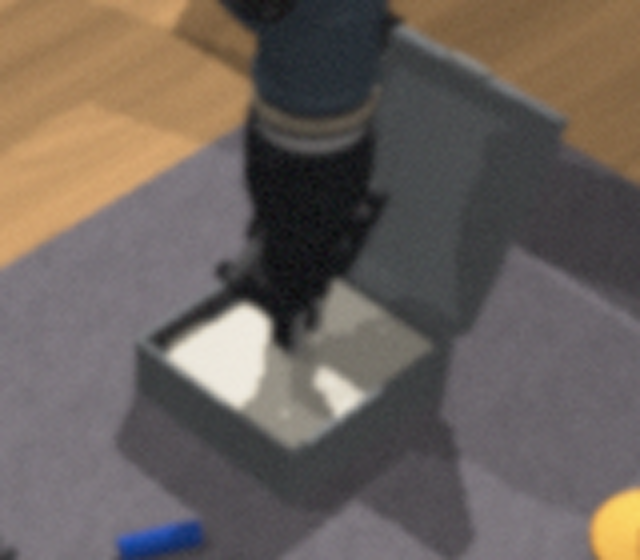

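>>> play_rows:
  steps:
    - [[0, 0, 0, 0, 0, 0], [0, 0, 0, 0, 0, 0], [0, 0, 0, 0, 0, 0], [0, 0, -0.01, 0, 0, 0], [0, 0, -0.02, 0, 0, 0], [0, 0, -0.03, 0, 0, 0], [0, 0, -0.04, 0, 0, 0], [0, 0.03, -0.02, 0, 0, 0], [0, 0, 0, 0, 0, 0]]
  fingers: 0.35

```text
t: 43.18
tcp_pos: [0.5051, 0.1251, 0.1894]
tool_rot: [1.0, -0.001, 0.002, -0.0]
force: [0.5, 0.7, -0.8]
finger_gap: 0.347
```

Run:
```python
from h import *
for i in range(2): manip.snapshot('wrist')
st()
s=snap('wrist','w34.png',scale=1.5)
for l,z in [('cover_grip',.048),('cover_tabs',.035),('hook_rail',.043),('lid_edge',.18),('lid_hinge',.047)]:
    print(l,[(np.round(d['point'],1).tolist(),round(d['score'],2),atz(s,d['point'],z).round(4)[:2].tolist()) for d in manip.pinpoint(l,s)[:6]])
for n in ('top','scene'):
  t=snap(n)
  for l,z in [('cover_grip',.048),('lid_edge',.18),('lid_hinge',.047)]:
    print(n,l,[(np.round(d['point'],1).tolist(),round(d['score'],2),atz(t,d['point'],z).round(4)[:2].tolist()) for d in manip.pinpoint(l,t)[:6]])
s=snap('scene','s34.png',crop=(220,20,380,180),scale=4)
```

```text
43.27 tcp [0.5036 0.1262 0.1874] yaw -0.02 z [ 0.     0.001 -1.   ] F [-0.9  0.  -0.4] gap 0.351 q [0.03 0.49 1.77 0.   0.89 1.6 ]
cover_grip [([220.6, 181.4], 0.87, [0.506, 0.1548]), ([140.4, 109.7], 0.27, [0.5627, 0.214])]
cover_tabs [([223.3, 245.0], 0.95, [0.4427, 0.1559])]
hook_rail []
lid_edge []
lid_hinge [([130.1, 184.4], 0.77, [0.5032, 0.2289])]
top cover_grip [([169.5, 246.6], 0.96, [0.4991, 0.1539])]
top lid_edge [([83.6, 247.3], 0.82, [0.5005, 0.3097])]
top lid_hinge []
scene cover_grip [([295.8, 124.3], 0.7, [0.5081, 0.1592]), ([303.2, 124.2], 0.57, [0.5207, 0.1732])]
scene lid_edge [([337.0, 55.1], 0.69, [0.4986, 0.3017])]
scene lid_hinge [([311.1, 107.4], 0.83, [0.4902, 0.2352])]
```

View pics/w34.png

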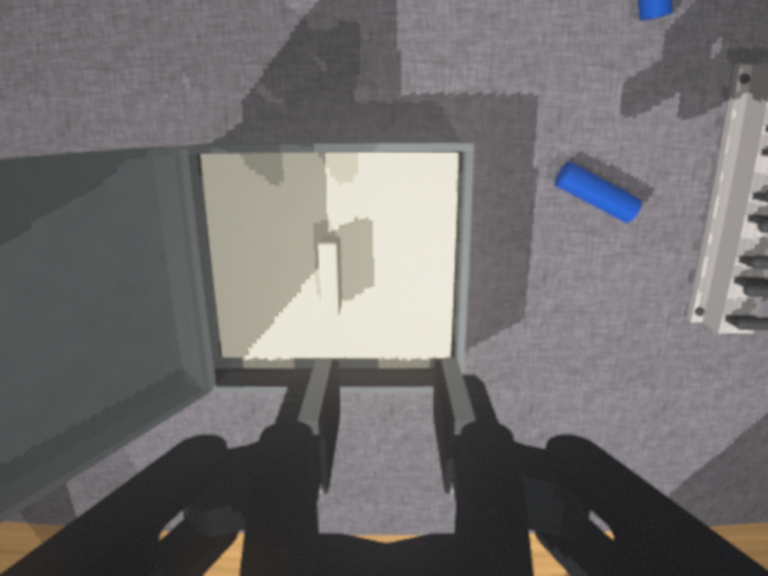

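View pics/s34.png

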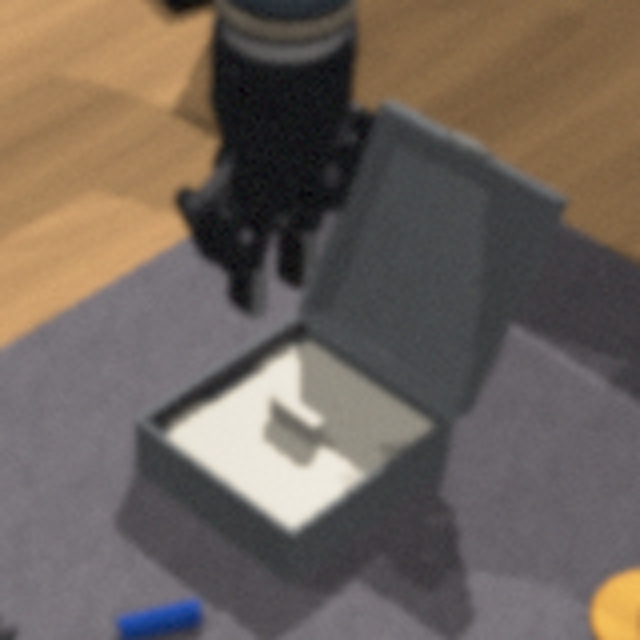

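Run:
```python
from h import *
s=snap('wrist'); f=lambda p,z: atz(s,np.array(p)/1.5,z)
A=[f(p,.039) for p in [(201,154),(460,153),(221,358),(451,358)]]
for a in A: print(a.round(4))
print(np.linalg.norm(A[0]-A[1]),np.linalg.norm(A[2]-A[3]),np.linalg.norm(A[0]-A[2]))
t=manip.snapshot('top'); c=manip.snapshot('scene')
pt=[manip.pinpoint('lid_edge',x)[0]['point'] for x in (t,c)]; print(pt)
o1,d1=ray(t,pt[0]); o2,d2=ray(c,pt[1])
M=np.stack([d1,-d2],1); k=np.linalg.lstsq(M,o2-o1,rcond=None)[0]
a=o1+k[0]*d1;b=o2+k[1]*d2; print(a,b,np.linalg.norm(a-b))
m=(a+b)/2; h=CASE+[0,.074,.047]; d=m-h; print('dist',np.hypot(d[1],d[2]),'ang',np.arctan2(d[2],-d[1]),'corr',np.arctan2(d[2],-d[1])-np.arctan2(.02,.148))
im=cv2.cvtColor(t['img'],cv2.COLOR_RGB2BGR)[190:290,60:210]
v=cv2.resize(im,None,fx=5,fy=5,interpolation=cv2.INTER_CUBIC)
for ang,col in [(1.8,(0,0,255)),(1.9,(0,255,0)),(2.0,(255,0,0)),(2.1,(0,255,255))]:
    for xx in (-.07,.07):
        for hh in (0,.02):
            P=h+[xx,-np.cos(ang)*.148+np.sin(ang)*hh,np.sin(ang)*.148+np.cos(ang)*hh]
            u=(proj(t,P)-[60,190])*5; cv2.circle(v,tuple(int(q) for q in u),2,col,-1)
cv2.imwrite('pics/t35.png',v)
v=cv2.resize(cv2.cvtColor(c['img'],cv2.COLOR_RGB2BGR)[20:160,240:380],None,fx=4,fy=4,interpolation=cv2.INTER_CUBIC)
for ang,col in [(1.8,(0,0,255)),(1.9,(0,255,0)),(2.0,(255,0,0)),(2.1,(0,255,255))]:
    for xx in (-.07,.07):
        for hh in (0,.02):
            P=h+[xx,-np.cos(ang)*.148+np.sin(ang)*hh,np.sin(ang)*.148+np.cos(ang)*hh]
            u=(proj(c,P)-[240,20])*4; cv2.circle(v,tuple(int(q) for q in u),2,col,-1)
cv2.imwrite('pics/s35.png',v)
```

```text
[0.5677 0.2215 0.039 ]
[0.5677 0.0872 0.039 ]
[0.4509 0.2224 0.039 ]
[0.4513 0.0872 0.039 ]
0.13430532841921727 0.13521380816118408 0.11683385821911134
[[85.0, 247.2], [336.6, 57.2]]
[0.50063665 0.30933115 0.17290816] [0.4962331  0.3047056  0.17123763] 0.006601341822385623
dist 0.14714729938508259 ang 2.125637158326068 corr 1.9913157163730995
```

View pics/t35.png

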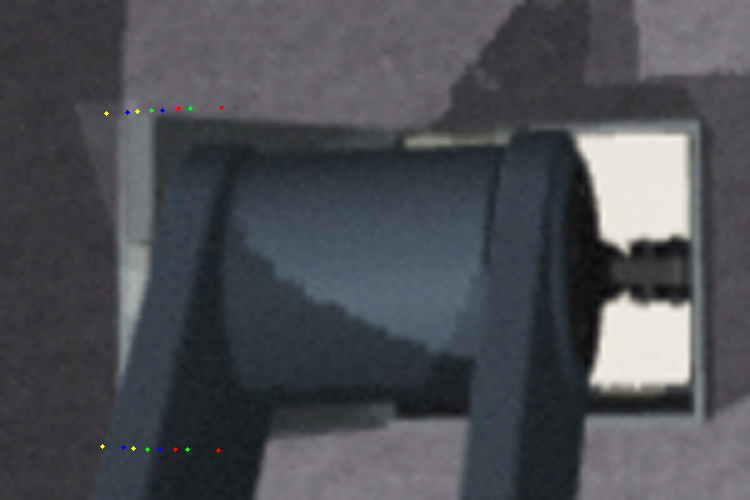

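View pics/s35.png

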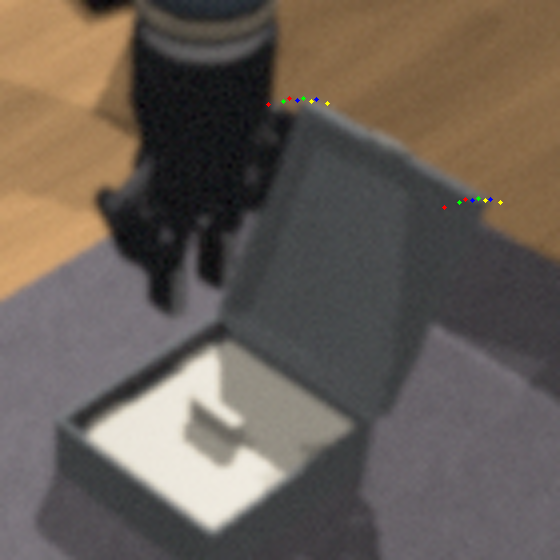

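Run:
```python
from h import *
st()
a=go([.5035,.13,.26],tool(0),n=2)
a=go([.5035,.35,.27],tool(90),n=9,start=a)
```

```text
44.27 tcp [0.5039 0.1261 0.1872] yaw 0.03 z [ 0.     0.001 -1.   ] F [ 0.1 -0.3  0.4] gap 0.349 q [0.03 0.49 1.77 0.   0.89 1.6 ]
2
[[-0.0002,-0.002,-0.0364,-0.03,0,0.02],[-0.0002,-0.002,-0.0364,-0.03,0,0.02]]
9
[[0,-0.0244,-0.0011,0,0,-10.0],[0.0042,-0.0241,-0.0011,0,0,-10.0],[0.0084,-0.023,-0.0011,0,0,-10.0],[0.0122,-0.0212,-0.0011,0,0,-10.0],[0.0157,-0.0187,-0.0011,0,0,-10.0],[0.0187,-0.0157,-0.0011,0,0,-10.0],[0.0212,-0.0122,-0.0011,0,0,-10.0],[0.023,-0.0084,-0.0011,0,0,-10.0],[0.0241,-0.0042,-0.0011,0,0,-10.0]]
```

>>> play_rows:
  steps:
    - [[0, -0.002, -0.0364, 0, 0, 0], [0, -0.002, -0.0364, 0, 0, 0]]
  fingers: 0
  squeeze: 40

```text
t: 44.52
tcp_pos: [0.5035, 0.13, 0.2604]
tool_rot: [1.0, 0.0, -0.001, -0.0]
force: [0.6, -0.2, -0.2]
finger_gap: 0.001
```

>>> play_rows:
  steps:
    - [[0, -0.0244, -0.001, 0, 0, -10], [0.0042, -0.024, -0.001, 0, 0, -10], [0.0084, -0.023, -0.001, 0, 0, -10], [0.0122, -0.0212, -0.001, 0, 0, -10], [0.0157, -0.0187, -0.001, 0, 0, -10], [0.0187, -0.0157, -0.001, 0, 0, -10], [0.0212, -0.0122, -0.001, 0, 0, -10], [0.023, -0.0084, -0.001, 0, 0, -10], [0.024, -0.0042, -0.001, 0, 0, -10], [0, 0, 0, 0, 0, 0]]

```text
t: 45.78
tcp_pos: [0.5035, 0.3511, 0.269]
tool_rot: [0.706, 0.708, 0.001, -0.0]
force: [-0.6, 0.6, 0.5]
finger_gap: 0.002
```

Run:
```python
from h import *
for i in range(2): manip.snapshot('wrist')
st()
s=snap('wrist','w36.png',scale=1)
s=snap('scene','s36.png',crop=(200,0,400,150),scale=4)
h=CASE+[0,.074,.047]
def tip(th,r=.13):
    e=np.array([-np.cos(th)*.148+.02*np.sin(th),np.sin(th)*.148+.02*np.cos(th)])
    f=np.array([-np.cos(th)*r+.02*np.sin(th),np.sin(th)*r+.02*np.cos(th)])
    y=max(e[0],f[0]); return h[1]+y,h[2]+f[1]
for th in np.arange(2.0,-.01,-.1): 
    y,z=tip(th); print(round(th,2),round(y+.011,4),round(z+.025,4))
```

```text
45.88 tcp [0.5034 0.3495 0.2689] yaw 89.95 z [-0.001  0.    -1.   ] F [ 0.6 -0.1 -0.2] gap 0.001 q [0.42 0.5  1.45 0.   1.19 0.43]
2.0 0.3203 0.1819
1.9 0.3073 0.1886
1.8 0.2936 0.1941
1.7 0.2794 0.1983
1.6 0.2648 0.2014
1.5 0.2513 0.2031
1.4 0.2381 0.2035
1.3 0.225 0.2026
1.2 0.212 0.2004
1.1 0.1994 0.1969
1.0 0.1871 0.1922
0.9 0.1754 0.1863
0.8 0.1643 0.1792
0.7 0.154 0.171
0.6 0.1445 0.1619
0.5 0.136 0.1519
0.4 0.1286 0.141
0.3 0.1222 0.1295
0.2 0.1171 0.1174
0.1 0.1131 0.1049
-0.0 0.1105 0.092
```

View pics/w36.png

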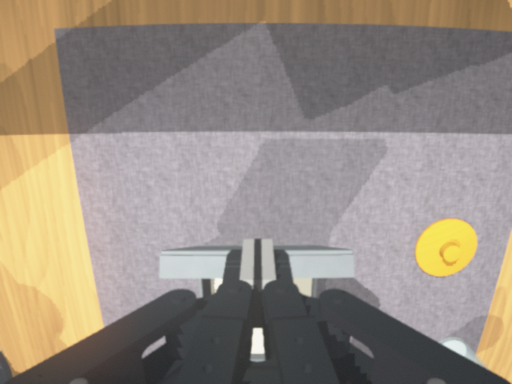

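View pics/s36.png

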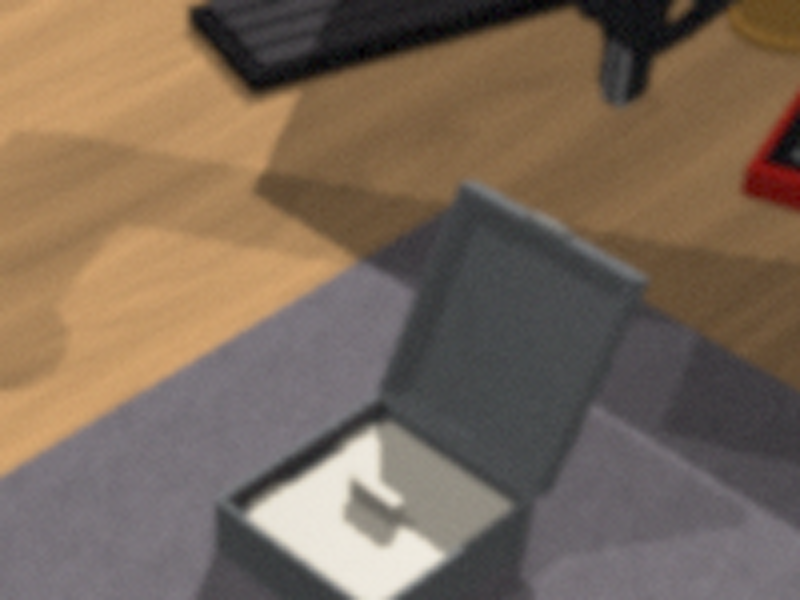

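>>> play_rows:
  steps:
    - [[0, 0, 0.022, 0, 0, 0], [0, 0, 0.022, 0, 0, 0], [0, 0, 0.022, 0, 0, 0], [0, 0, 0.022, 0, 0, 0], [-0.015, 0, 0, 0, 0, 0], [-0.015, 0, 0, 0, 0, 0], [-0.013, 0, -0.0066, 0, 0, 0], [-0.0137, 0, -0.0055, 0, 0, 0], [-0.0142, 0, -0.0042, 0, 0, 0], [0, 0, 0, 0, 0, 0]]

```text
t: 47.22
tcp_pos: [0.504, 0.2776, 0.1982]
tool_rot: [0.707, 0.707, 0.0, 0.0]
force: [0.8, 0.7, -0.1]
finger_gap: 0.002
```

Run:
```python
from h import *
st()
s=snap('wrist','w37.png',scale=1)
s=snap('scene','s37.png',crop=(200,0,400,150),scale=4)
```

```text
47.23 tcp [0.504  0.2776 0.1982] yaw 89.96 z [ 0.001  0.    -1.   ] F [ 0.8  0.7 -0.1] gap 0.002 q [0.31 0.53 1.62 0.   0.99 0.31]
```

View pics/s37.png

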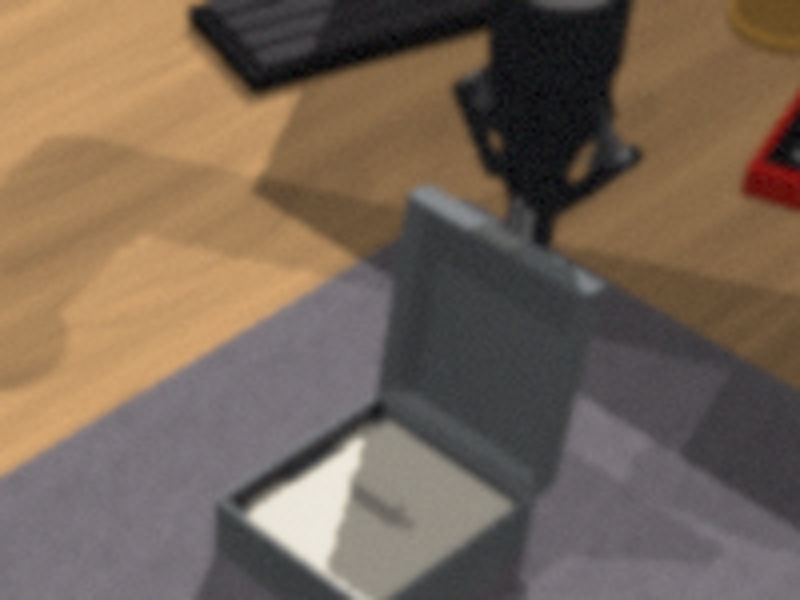

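>>> play_rows:
  steps:
    - [[-0.0146, 0, -0.003, 0, 0, 0], [-0.0135, 0, -0.0017, 0, 0, 0], [-0.0132, 0, -0.0004, 0, 0, 0], [-0.0131, 0, 0.0009, 0, 0, 0], [-0.013, 0, 0.0022, 0, 0, 0], [-0.0126, 0, 0.0035, 0, 0, 0], [-0.0123, 0, 0.0047, 0, 0, 0], [-0.0117, 0, 0.0059, 0, 0, 0], [-0.0111, 0, 0.0071, 0, 0, 0], [-0.0103, 0, 0.0082, 0, 0, 0]]

```text
t: 48.58
tcp_pos: [0.5041, 0.1528, 0.1694]
tool_rot: [0.707, 0.707, 0.0, -0.0]
force: [-0.3, 0.4, 0.0]
finger_gap: 0.004
```

Run:
```python
from h import *
st()
s=snap('wrist','w38.png',scale=1)
s=snap('scene','s38.png',crop=(200,0,400,150),scale=4)
```

```text
48.58 tcp [0.5041 0.1528 0.1694] yaw 90.04 z [ 0.     0.001 -1.   ] F [-0.3  0.4  0. ] gap 0.004 q [0.08 0.52 1.76 0.   0.86 0.08]
```

View pics/s38.png

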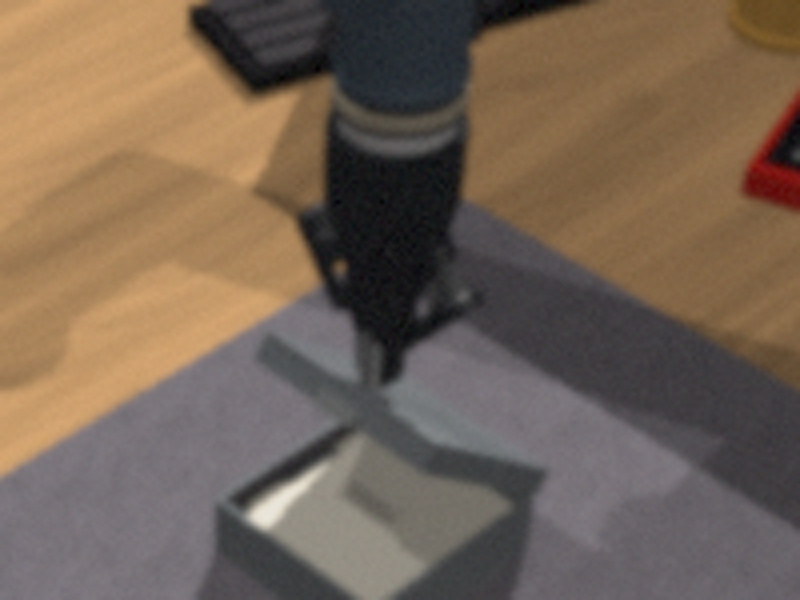

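>>> play_rows:
  steps:
    - [[-0.0095, 0, 0.0091, 0, 0, 0], [-0.0085, 0, 0.01, 0, 0, 0], [-0.0074, 0, 0.0109, 0, 0, 0], [-0.0064, 0, 0.0115, 0, 0, 0], [-0.005, 0, 0.012, 0, 0, 0], [-0.002, 0, 0.0062, 0, 0, 0], [-0.002, 0, 0.0062, 0, 0, 0], [-0.0013, 0, 0.005, 0, 0, 0], [-0.0013, 0, 0.005, 0, 0, 0], [0, 0, 0.0025, 0, 0, 0]]

```text
t: 49.92
tcp_pos: [0.5039, 0.1103, 0.0918]
tool_rot: [0.707, 0.707, 0.0, -0.0]
force: [-3.4, -1.1, 20.7]
finger_gap: -0.003
```

Run:
```python
from h import *
st()
s=snap('scene','s39.png',crop=(200,30,400,180),scale=4)
```

```text
49.92 tcp [0.5039 0.1103 0.0918] yaw 90.05 z [-0.     0.001 -1.   ] F [-3.4 -1.1 20.7] gap -0.003 q [-0.    0.65  1.84  0.    0.66 -0.  ]
```

View pics/s39.png

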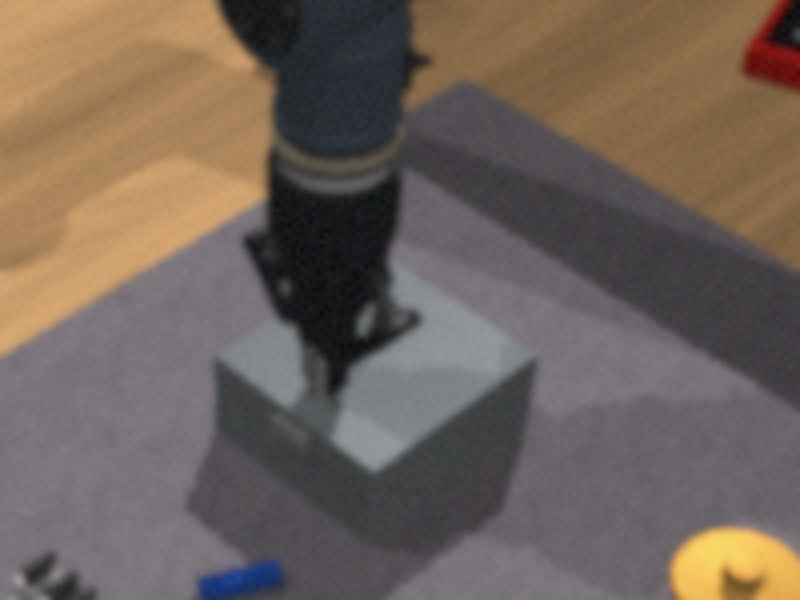

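>>> play_rows:
  steps:
    - [[0, 0, 0, 0, 0, 0], [0, 0, -0.01, 0, 0, 0], [0, 0, -0.03, 0, 0, 0], [-0.02, 0, -0.04, 0, 0, 0], [-0.04, 0, -0.04, 0, 0, 0], [-0.04, 0, 0, 0, 0, 0], [0, 0, 0, 0, 0, 0], [0, 0, 0, 0, 0, 0]]

```text
t: 50.98
tcp_pos: [0.5036, 0.0106, 0.2114]
tool_rot: [0.707, 0.707, 0.0, -0.001]
force: [-0.7, 0.1, -0.5]
finger_gap: 0.0
```

Run:
```python
from h import *
for i in range(4): manip.snapshot('wrist')
st()
s=snap('wrist','w40.png',scale=1)
f=lambda p: atz(s,np.array(p),.067)
for l,z in [('lid_edge',.067),('lid_hinge',.047)]:
    print(l,[(np.round(d['point'],1).tolist(),round(d['score'],2),atz(s,d['point'],z).round(4)[:2].tolist()) for d in manip.pinpoint(l,s)[:6]])
t=snap('scene','s40.png',crop=(200,30,400,180),scale=4)
for l in ('beaker','driver','press_disc'): print(l,[atz(t,d['point'],.0 if l!='driver' else .01).round(3)[:2] for d in manip.pinpoint(l,t)[:1]])
```

```text
51.17 tcp [0.5036 0.0113 0.211 ] yaw 90.12 z [-0.001  0.001 -1.   ] F [ 0.1 -0.4  0.3] gap -0.003 q [-0.2   0.43  1.78  0.    0.93 -0.2 ]
lid_edge [([257.5, 94.6], 0.73, [0.5028, 0.0806])]
lid_hinge [([460.2, 341.4], 0.51, [0.7259, -0.1757])]
beaker [array([0.79 , 0.048])]
driver [array([ 0.76 , -0.209])]
press_disc [array([0.746, 0.222])]
```

View pics/w40.png

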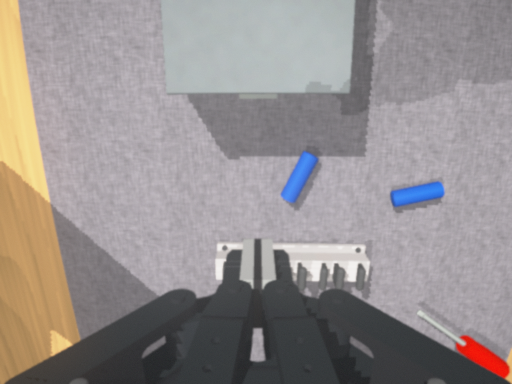

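View pics/s40.png

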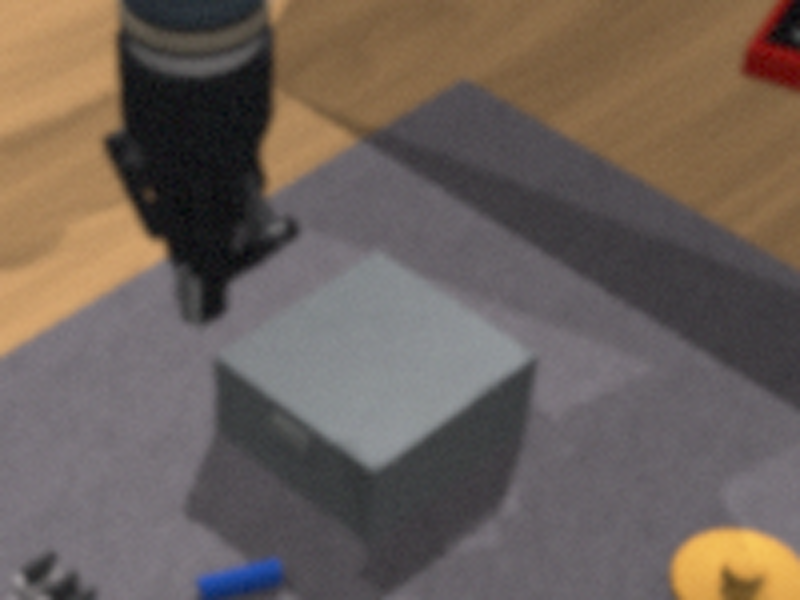

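The lid sits flush and closed, no gap shows, the bystanders are where they started, and the arm is clear of everything.

```bash
python3 -c "
from station import manip
print(manip.sign_off())"
```

```text
the job is handed in; nothing more can be done
None
```

The job is done and handed in at about 51 s of the 208 s limit. Sign-off reports no verdict, so what follows is from my own checks.

- **Barrels:** Three were present; the fourth station was empty. They lie in grooves 0, 1 and 2, each centred lengthwise on the ribs in the wrist pictures. I left the blue look-alikes alone.
- **Cover:** I hooked the tabs under the rail at 0.3 rad, swung the cover flat and felt it seat on its posts at about 5 N. After release, the wrist camera put the fin centre within about 2.5 mm along and 1 mm across. Plate size and yaw matched a level, straight cover. The top and scene cameras read 4 to 5 mm off along and up to 4 mm across. I trusted the wrist camera because it was nearest.
- **Lid:** I swung it down slowly, at about 0.8 rad/s. At the end the fingertips read about 67 mm height at 20 N, which is the closed height. Pictures taken after the arm backed off show it flush with no gap. With the lid shut, I could not look at the barrels and cover again.
- **Bystanders:** The beaker, screwdriver and brass disc read within about 5 mm of where they started, which is within measurement scatter. The arm was clear of everything at hand-in.

I saw no cover knock and no grip slackening.

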